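Tip the wooden plaque over onto the drawing board

TASK

The small square wooden plaque lies on the table with its bare flat back up. Turn it white face up for painting without ever picking it up: with the fingertips push it against the edge of the drawing board, keep pushing so that it tips up on that edge and flips over onto the board, then slide it in until it lies flat and wholly on the board. Leave the brush jar, the paint bottle and the roll of tape undisturbed, and finish with the hand clear.

Things in the scene. Friction and masses are not known exactly. Their poses are not given: they have to be found in the camera images.
- panel: the plaque: loose wood, 120 x 120 x 15 mm, 0.12 kg; z out of its bare back, x and y along the sides, origin at its centre. Back side: a rim plate 120 x 120 x 5 mm; face side: a raised white field 104 x 104 x 10 mm. Starts face down (z up), rim 10 to 15 mm above the table, within 0.5 rad of square with the board edge. Pushed past upright it falls on the board, z down, overhanging the edge
- panel_corner0 (a point): corner of the plaque's rim at its +x +y, at half the rim's thickness
- panel_corner1 (a point): corner of the plaque's rim at its -x +y, at half the rim's thickness
- panel_corner2 (a point): corner of the plaque's rim at its -x -y, at half the rim's thickness
- panel_corner3 (a point): corner of the plaque's rim at its +x -y, at half the rim's thickness
- board_edge (a point): middle of the upper rim of the drawing board edge facing the plaque. The board is a flat plywood slab 18 mm thick, fast on the table. x points level across the board, away from the plaque (the way to push), y along the edge, z up. The board reaches 260 mm along +x and 150 mm either side in y. Two clips 11 mm high sit at its far edge, beyond 230 mm in x, 80 mm either side
- brush_jar: bystander: glass jar 72 mm across and 100 mm high with three brushes standing in it (175 mm high in all), loose; origin at the centre of its underside
- paint_bottle: bystander: white paint bottle 48 mm across and 130 mm high, loose; origin at the centre of its underside
- tape_roll: bystander: roll of paper tape lying flat, 90 mm across and 24 mm high, loose; origin at the centre of its underside
There are look-alikes about, which are no part of the job. Of the things shaped like the panel, the wood one is meant.

How it is judged:
On the way, in this order (a step that is already met when the one before it is completed fails the run):
1. the plaque, still back up, is pushed against the edge of the board (x of panel in the frame of board_edge between -0.07 and -0.04 m and angle between panel's own z axis and vertical below 0.35 rad), for 0.04 s.
2. the plaque stands tipped up on its side at the edge of the board (angle between panel's own z axis and vertical between 1.1 and 2.1 rad and x of panel in the frame of board_edge between -0.045 and 0.055 m and height (world z) of panel below 0.1 m), for 0.04 s.
At the end, for the whole second after the job is handed in: The plaque lies at rest, white face up and flat (within 5 degrees) on the top of the drawing board, with all four corners within the board's outline, having been pushed against the board's edge and tipped over on it (angle between panel's own z axis and vertical above 3.05 rad and z of panel in the frame of board_edge between 0.004 and 0.011 m and x of panel_corner0 in the frame of board_edge between 0 and 0.26 m and x of panel_corner1 in the frame of board_edge between 0 and 0.26 m and x of panel_corner2 in the frame of board_edge between 0 and 0.26 m and x of panel_corner3 in the frame of board_edge between 0 and 0.26 m and y of panel_corner0 in the frame of board_edge between -0.15 and 0.15 m and y of panel_corner1 in the frame of board_edge between -0.15 and 0.15 m and y of panel_corner2 in the frame of board_edge between -0.15 and 0.15 m and y of panel_corner3 in the frame of board_edge between -0.15 and 0.15 m and linear speed of panel below 0.02 m/s); the robot touches nothing.
It fails at once if the plaque is lifted or carried (all four corners more than 40 mm above the table) (height (world z) of each of panel_corner0, panel_corner1, panel_corner2, panel_corner3 above 0.04 m).
It fails at once if a bystander is moved by more than 20 mm or tipped (distance of any of brush_jar, paint_bottle, tape_roll from where it was at the start of the episode above 0.02 m or angle between any of brush_jar, paint_bottle, tape_roll's own z axis and vertical above 0.3 rad).
It also fails if it takes over 64 s, if anything falls off the work surface, if the arm or the gripper's body presses on something with over 40 N, if the wrist force passes 120 N, or if a joint passes its speed limit or range.

ROBOT

A 7-joint arm with a two-finger parallel gripper is mounted at the origin on the work surface. World frame = base frame: x ahead of the robot, y to its left, z up, the work surface at z = 0. Lengths are in m, angles in rad, forces in N, time in s.
With the tool pointing down it reaches from about 0.35 to 0.9 m from the base axis. Payload 8.1 kg.
Tool frame: the origin (TCP) lies at the very end of the fingers, on their centre line; the grasp point (between the pads) lies 19 mm behind it; z points along the fingers, y is the line along which they close (so a half turn about z gives the same grasp; the last joint's range is limited). The gripper opens to 85 mm and grips with 20 to 120 N. Pads are 22 mm wide; open, the fingers measure 114 mm over their backs; the gripper's body (76 mm by 85 mm) begins 54 mm behind the grasp point. The pads swing forward as they close: fully open they stand 13 mm farther back than shut.
Start: joints at [-1.436, 0.434, 0.025, 1.573, -0.012, 1.134, -0.075], TCP at [0.147, 0.607, 0.231] pointing down, gripper open.
Joint ranges: [-2.62, 2.62], [-0.44, 2.09], [-1.27, 1.32], [0.08, 2.57], [-1.32, 4.46], [0.12, 2], [-2.74, 2.74]. Speed limits (rad/s): [2.22, 2.22, 3.01, 3.01, 3.14, 3.14, 3.14].

INTERFACE

Orientations are given as a rotation vector (axis times angle).
In Python, from station import * gives the robot as it stands.
- The arm moves only by the tool move_arm, never from a script. Its argument "rows" is a list of rows, each a list of 7 numbers: the shift along the tool's x, y, z in m, then the turn, a rotation vector about the tool's x, y, z in degrees, then the opening, from 0 (shut) to 1 (fully open). A call has 1 to 8 rows; each row shifts and turns the commanded pose from where the row before left it, along the tool's axes as they then stand; what a row does not reach is not made up. A row lasts 1/10 s, in which the tool goes at most 50 mm and 8.59 degrees, less where a joint would pass 70% of its speed; a pose out of reach is approached as far as the arm can. A call with a gripper value outside its range is refused whole. The fingers move at their own pace and stop on an object; "newtons" is the grip in N (left out, the last holds). Time passes only in rows, so rows that do not move let the fingers close. It gives the time, the measured TCP pose, the force, the opening and the grip force at its end, in the units of the state.
- get_obs(): the state, without advancing time (a new reading comes with each control period).
- read_camera(name): name is "scene" or "side" or "wrist"; returns (picture, depth): 480x640x3 uint8, red, green, blue; 480x640 float32, m along the optical axis (not along the pixel's ray), 0 where there is no reading.
- calibration(name): a dict with "fx", "fy", "cx", "cy" (pixels), "k1" (the pictures are not rectified: a ray, as slopes to the right and down, at radius r is drawn at 1 + k1 r^2 times it, then the intrinsics apply), "xyz" and "attitude" of the camera in the world. Camera axes: x right, y up, looking along -z (the intrinsics and any distortion apply to the point x, -y, -z); pixel columns grow to the right and rows downward; lengths in m; the calibration is good to about 2 mm. A picture is of the moment at which its call begins: read the wrist's pose just before it. calibration takes no time and is no camera call; for the wrist camera it gives the pose at the moment of the call.
- job_done(): hands the job in; it is judged then, once.
The state is a dict: "time_s": time; "joints": joint angles; "qvel": joint speeds; "joint_torque": joint torques, N m; "tool_pos": TCP position; "tool_rot": TCP orientation; "contact_force": force on the tool from outside, world axes, zero at the start; "torque": the same for the moment, N m; "width": finger opening in m; "gripper_force": force on a finger pad.
Only numpy, scipy, OpenCV 4.12 (cv2) and the standard library are available. Lean on these libraries where they do the work, as an engineer would, in place of code of your own. Each camera call takes 0.05 s, during which the arm holds its last target. There are 200 camera calls.

## Working session

There is one attempt and no reset: what is moved stays moved. The work goes in short steps, Python scripts to look and compute and a tool call to move; the robot and the scene stay as the last step left them, time stands still between calls to the robot, and variables do not carry over. Pictures are saved under pics/ and viewed, at most 10 in all, crops included, and the job is handed in when it is done.

Besides the shell and the picture viewer there is one more tool, called after "Request:" as name(argument=value, ...), one argument or row to a line, values as JSON. move_arm: Moves the arm, as the interface text tells. Its arguments: {"type":"object","properties":{"rows":{"type":"array"},"newtons":{"type":"number"}},"required":["rows"]}

```bash
mkdir -p pics; ls
cat > h.py <<'E'
from station import *
import numpy as np, cv2
from scipy.spatial.transform import Rotation as R
def ray(cal,uv):
    uv=np.atleast_2d(np.float64(uv)); K=np.array([[cal['fx'],0,cal['cx']],[0,cal['fy'],cal['cy']],[0,0,1.]])
    n=cv2.undistortPoints(uv[:,None],K,np.array([cal['k1'],0,0,0,0.]))[:,0]
    d=np.c_[n[:,0],-n[:,1],-np.ones(len(n))]
    return np.array(cal['xyz']),R.from_rotvec(cal['attitude']).apply(d)
def onplane(cal,uv,z):
    o,d=ray(cal,uv); return o+d*((z-o[2])/d[:,2])[:,None]
def pts(cal,uv,dep):
    o,d=ray(cal,uv); uv=np.atleast_2d(uv).astype(int)
    return o+d*dep[uv[:,1],uv[:,0]][:,None]
def shot(n,name):
    p,d=read_camera(n); cv2.imwrite(f'pics/{name}.png',p[...,::-1]); np.save(f'pics/{name}.npy',d); return p,d
E
python3 - <<'E'
from h import *
for n in ['scene','side']:
    shot(n,n+'0'); print(n,calibration(n))
print(get_obs())
E
```

```text
pics
scene {'fx': 520.6422948603621, 'fy': 520.6422948603621, 'cx': 322.8145893232503, 'cy': 235.94471910481295, 'k1': -0.13212918793296527, 'xyz': array([1.2685692 , 0.83054333, 1.08536387]), 'attitude': array([0.36925865, 1.07185987, 2.26582618])}
side {'fx': 517.6045137744866, 'fy': 517.6045137744866, 'cx': 317.21845282365877, 'cy': 243.6817950314639, 'k1': -0.09241049766384508, 'xyz': array([ 0.39921998, -1.18977001,  0.68079446]), 'attitude': array([ 1.02686686, -0.05294876, -0.11965884])}
{'time_s': 0.1, 'joints': array([-1.43561998,  0.43514942,  0.02495474,  1.57401847, -0.01164392,
        1.13401652, -0.07506647]), 'qvel': array([-0.00128349, -0.00040148,  0.00064095, -0.00334017, -0.0003347 ,
        0.00058372,  0.00012955]), 'joint_torque': array([ 2.03979944e-03, -6.71755886e+01,  1.02776304e+00, -3.16907322e+01,
        1.57722796e-02,  7.07510553e-03,  3.46584466e-05]), 'tool_pos': array([0.14713095, 0.60695341, 0.23060186]), 'tool_rot': array([-3.72666906e-01, -3.11932105e+00,  2.26867581e-03]), 'contact_force': array([ 0.70888956, -0.61744333,  0.91752117]), 'torque': array([-0.01518793, -0.00684398,  0.07314763]), 'gripper_force': 0.0, 'width': 0.08563732150836892}
```

View pics/scene0.png

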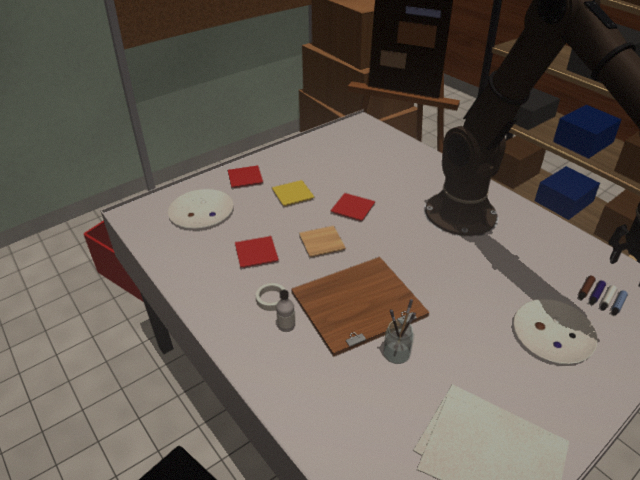

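View pics/side0.png

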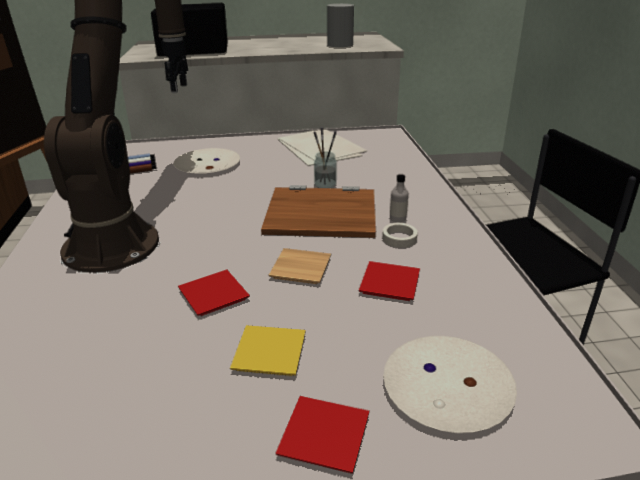

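Panel-shaped things in the scene view: red at (245,176), (353,207) and (257,251), yellow at (293,193), and bare wood at (322,240), which is (301,266) in the side view. The wood one fits, as it is light wood and lies beside the board at (360,302). The jar is at (398,345), the bottle at (286,315) and the tape at (270,296). I'll measure these and enlarge the wood plaque to confirm.

```bash
cat > m.py <<'E'
from h import *
def quad(m):
    c=max(cv2.findContours(m.astype(np.uint8),cv2.RETR_EXTERNAL,cv2.CHAIN_APPROX_NONE)[0],key=cv2.contourArea)
    h=cv2.convexHull(c)
    for e in np.arange(2,40,.5):
        q=cv2.approxPolyDP(h,e,True)[:,0]
        if len(q)<=4: return q,cv2.contourArea(c)
E
python3 - <<'E'
from m import *
S={'scene':((322,240),(340,300)),'side':((301,266),(320,215))}
for n in S:
    im=cv2.imread(f'pics/{n}0.png'); cal=calibration(n)
    for (u,v),z,nm in zip(S[n],(.015,.018),('panel','board')):
        hsv=cv2.cvtColor(im,cv2.COLOR_BGR2HSV).astype(int)
        m=(hsv[...,1]>80)&(hsv[...,0]<25)
        x0=70 if nm=='panel' else 110
        w=40 if nm=='panel' else 90
        k=np.zeros_like(m);k[v-w:v+w,u-w:u+w]=1
        ml,lab=cv2.connectedComponents((m&k).astype(np.uint8),connectivity=4)
        print(n,nm,hsv[v,u],end=' '); l=lab[lab.shape[0]*0+v,u]
        q,a=quad(lab==l); P=onplane(cal,q,z)
        print(a,q.tolist(),'\n',P.round(4).tolist(),'c',P.mean(0).round(4),'sides',np.linalg.norm(P-np.roll(P,-1,0),axis=1).round(3))
cal=calibration('scene')
print('scene jar,bottle,tape',onplane(cal,[(398,355),(286,325),(270,301)],0).round(3).tolist())
cal=calibration('side')
print('side',onplane(cal,[(325,187),(399,220),(400,241)],0).round(3).tolist(), onplane(cal,[(400,231)],.024))
a=cv2.imread('pics/scene0.png')[180:340,220:440];b=cv2.imread('pics/side0.png')[170:330,220:440]
cv2.imwrite('pics/crop.png',cv2.resize(np.vstack([a,b]),None,fx=1.85,fy=1.85,interpolation=2)[:600])
E
```

```text
scene panel [ 16 124 161] 888.5 [[333, 226], [345, 248], [310, 256], [300, 233]] 
 [[0.4032, -0.209, 0.015], [0.4446, -0.0991, 0.015], [0.5534, -0.1381, 0.015], [0.5103, -0.2481, 0.015]] c [ 0.4779 -0.1736  0.015 ] sides [0.117 0.116 0.118 0.114]
scene board [ 12 156 111] 7125.5 [[379, 257], [428, 313], [333, 355], [292, 288]] 
 [[0.3929, 0.0015, 0.018], [0.4465, 0.2556, 0.018], [0.7402, 0.2014, 0.018], [0.6803, -0.0578, 0.018]] c [0.565  0.1002 0.018 ] sides [0.26  0.299 0.266 0.294]
side panel [ 16 126 174] 1506.5 [[269, 273], [284, 248], [330, 254], [316, 283]] 
 [[0.4032, -0.2073, 0.015], [0.4448, -0.1034, 0.015], [0.5527, -0.1469, 0.015], [0.5046, -0.2613, 0.015]] c [ 0.4763 -0.1797  0.015 ] sides [0.112 0.116 0.124 0.115]
side board [ 13 165 133] 4937.5 [[276, 187], [373, 190], [374, 237], [262, 234]] 
 [[0.445, 0.249, 0.018], [0.7312, 0.1842, 0.018], [0.6737, -0.088, 0.018], [0.3933, -0.0316, 0.018]] c [0.5608 0.0784 0.018 ] sides [0.293 0.278 0.286 0.285]
scene jar,bottle,tape [[0.601, 0.297, 0.0], [0.767, 0.032, 0.0], [0.75, -0.07, 0.0]]
side [[0.597, 0.265, 0.0], [0.769, 0.022, 0.0], [0.743, -0.088, 0.0]] [[ 0.74358546 -0.07788742  0.024     ]]
```

View pics/crop.png

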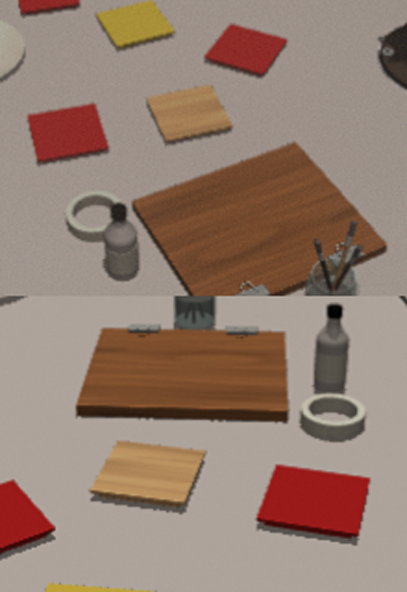

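The crop confirms the light-wood plaque, at about (190,112) in the upper half. Its pose in the board frame is x ≈ -0.155, y ≈ +0.028, skewed by about 9°. I'll move behind it.

Request:
move_arm(
  rows=[
    [-0.031, -0.0305, 0, 0, 0, 0, 0.6],
    [-0.031, -0.0305, 0, 0, 0, 0, 0.6],
    [-0.031, -0.0305, 0, 0, 0, 0, 0.6],
    [-0.031, -0.0305, 0, 0, 0, 0, 0.6],
    [-0.031, -0.0305, 0, 0, 0, 0, 0.6],
    [-0.031, -0.0305, 0, 0, 0, 0, 0.6],
    [-0.031, -0.0305, 0, 0, 0, 0, 0.6],
    [-0.031, -0.0305, 0, 0, 0, 0, 0.6],
  ],
)

```text
time_s: 0.9
tool_pos: [0.3313, 0.3101, 0.2312]
tool_rot: [-0.373, -3.119, 0.0]
contact_force: [0.5, -0.1, 0.6]
width: 0.0513
gripper_force: 0.0
```

Request:
move_arm(
  rows=[
    [-0.031, -0.0305, 0, 0, 0, 0, 0.6],
    [-0.031, -0.0305, 0, 0, 0, 0, 0.6],
    [-0.031, -0.0305, 0, 0, 0, 0, 0.6],
    [-0.0166, -0.043, 0, 0, 0, 0, 0.6],
    [-0.0166, -0.043, 0, 0, 0, 0, 0.6],
    [-0.0166, -0.043, 0, 0, 0, 0, 0.6],
    [-0.0166, -0.043, 0, 0, 0, 0, 0.6],
    [-0.0166, -0.043, 0, 0, 0, 0, 0.6],
  ],
)

```text
time_s: 1.7
tool_pos: [0.4293, -0.0293, 0.2313]
tool_rot: [0.372, 3.119, 0.0]
contact_force: [1.3, 0.3, -0.3]
width: 0.0516
gripper_force: 0.0
```

Request:
move_arm(
  rows=[
    [-0.0166, -0.043, 0, 0, 0, 8, 0.6],
    [0, 0, 0, 0, 0, 8, 0.6],
    [0, 0, 0, 0, 0, 8, 0.6],
    [0, 0, 0, 0, 0, 8, 0.6],
    [0, 0, 0, 0, 0, 8, 0.6],
    [0, 0, 0, 0, 0, 8, 0.6],
    [0, 0, 0, 0, 0, 8, 0.6],
    [0, 0, 0, 0, 0, 8, 0.6],
  ],
)

```text
time_s: 2.5
tool_pos: [0.4353, -0.0732, 0.2311]
tool_rot: [-1.976, -2.442, 0.0]
contact_force: [0.1, 0.0, 0.8]
width: 0.0514
gripper_force: 0.0
```

Request:
move_arm(
  rows=[
    [0, 0, 0, 0, 0, 8, 0.6],
    [0, 0, 0, 0, 0, 8, 0.6],
    [0, 0, 0, 0, 0, 8, 0.6],
    [-0.045, 0.0155, 0, 0, 0, 0, 0.6],
    [-0.045, 0.0155, 0, 0, 0, 0, 0.6],
    [-0.045, 0.0155, 0, 0, 0, 0, 0.6],
    [-0.045, 0.0155, 0, 0, 0, 0, 0.6],
    [0, 0, 0, 0, 0, 0, 0.6],
  ],
)

```text
time_s: 3.3
tool_pos: [0.4587, -0.2693, 0.2316]
tool_rot: [2.441, 1.972, -0.004]
contact_force: [-0.3, 0.5, 0.2]
width: 0.0511
gripper_force: 0.0
```

```bash
cat > st.py <<'E'
from h import *
E0=np.array([.5366,-.028,.018]); bx=np.array([.204,.979,0]); by=np.array([-.979,.204,0])
def tb():
    o=get_obs(); M=R.from_rotvec(o['tool_rot']).as_matrix(); d=o['tool_pos']-E0
    print('tcp board',np.dot(d,bx).round(4),np.dot(d,by).round(4),'z',o['tool_pos'][2].round(4),'toolx·by',(M[:,0]@by).round(3),'tilt',np.degrees(np.arctan2(M[:,2]@bx,-M[2,2])).round(1))
E
python3 - <<'E'
from st import *
tb(); shot('wrist','w1')
E
```

```text
tcp board -0.2521 0.027 z 0.2316 toolx·by -0.006 tilt -0.3
```

View pics/w1.png

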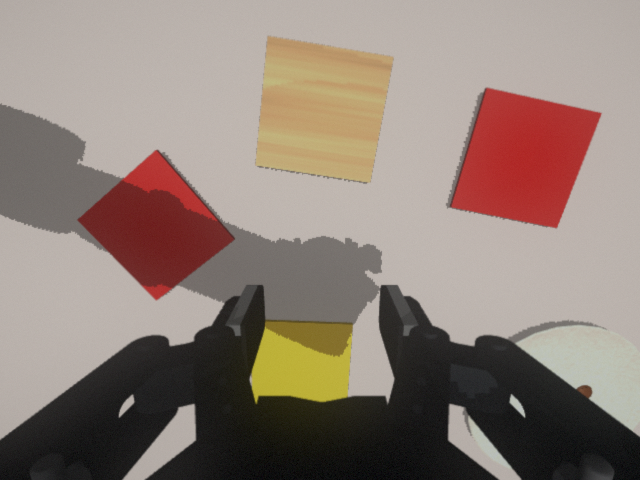

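The wrist view shows the wood plaque with corners at (267,37), (392,57), (371,183) and (256,165). The yellow plaque lies under the hand, with its front edge at about row 322. I'll work out where both are.

Run:
```python
from st import *
cal=calibration('wrist')
P=onplane(cal,[(267,37),(392,57),(371,183),(256,165),(262,322),(353,323)],.015)
B=np.c_[(P-E0)@bx,(P-E0)@by]; print(B.round(4)); print('c',B[:4].mean(0), np.degrees(np.arctan2(*(B[0]-B[3])[::-1])))
```

```text
[[-0.0855  0.0765]
 [-0.103  -0.0403]
 [-0.2209 -0.0245]
 [-0.202   0.0934]
 [-0.3808  0.0968]
 [-0.3827 -0.0091]]
c [-0.15283953  0.02626821] -8.220357419889812
```

Request:
move_arm(
  rows=[
    [0, 0, 0.045, 0, 0, 0, 0.6],
    [0, 0, 0.045, 0, 0, 0, 0.6],
    [0, 0, 0.045, 0, 0, 0, 0.6],
    [0, 0, 0.045, 0, 0, 0, 0.6],
    [0, 0, 0.015, 0, 7, 0, 0.6],
    [0, 0, 0, 0, 7, 0, 0.6],
    [0, 0, 0, 0, 6, 0, 0.6],
    [0, 0, 0, 0, 0, 0, 0.6],
  ],
)

```text
time_s: 4.15
tool_pos: [0.4583, -0.2649, 0.0356]
tool_rot: [-2.249, -1.822, -0.396]
contact_force: [0.4, -1.0, -0.1]
width: 0.0512
gripper_force: 0.0
```

Request:
move_arm(
  rows=[
    [-0.0034, 0, 0.0094, 0, 0, 0, 0.6],
    [-0.0017, 0, 0.0047, 0, 0, 0, 0.6],
    [-0.0014, 0, 0.0038, 0, 0, 0, 0.6],
    [0, 0, 0, 0, 0, 0, 0.6],
  ],
)

```text
time_s: 4.55
tool_pos: [0.4603, -0.2601, 0.0168]
tool_rot: [-2.241, -1.831, -0.394]
contact_force: [-0.2, -0.4, -0.0]
width: 0.0513
gripper_force: 0.0
```

Run:
```python
from st import *
tb(); print(get_obs()['contact_force'])
```

```text
tcp board -0.2428 0.0274 z 0.0168 toolx·by 0.005 tilt 20.0
[-0.23856502 -0.41557778 -0.03909566]
```

Request:
move_arm(
  rows=[
    [-0.0034, 0, 0.0056, 0, 0, 0, 0.6],
    [-0.0014, 0, 0.0028, 0, 0, 0, 0.6],
    [0, 0, 0, 0, 0, 0, 0.6],
    [0, 0, 0, 0, 0, 0, 0.6],
  ],
)

```text
time_s: 4.95
tool_pos: [0.4596, -0.2637, 0.0077]
tool_rot: [-2.244, -1.829, -0.395]
contact_force: [0.7, 0.5, -0.1]
width: 0.0514
gripper_force: 0.0
```

Request:
move_arm(
  rows=[
    [-0.0007, 0, 0.0019, 0, 0, 0, 0.6],
    [0, 0, 0, 0, 0, 0, 0.6],
  ],
)

```text
time_s: 5.15
tool_pos: [0.4596, -0.2636, 0.0057]
tool_rot: [-2.244, -1.829, -0.395]
contact_force: [-0.5, 0.4, -0.6]
width: 0.0512
gripper_force: 0.0
```

Request:
move_arm(
  rows=[
    [-0.0007, 0, 0.0019, 0, 0, 0, 0.6],
    [0, 0, 0, 0, 0, 0, 0.6],
  ],
)

```text
time_s: 5.35
tool_pos: [0.4596, -0.2636, 0.0036]
tool_rot: [-2.244, -1.829, -0.395]
contact_force: [-0.3, -0.0, 0.3]
width: 0.0514
gripper_force: 0.0
```

Request:
move_arm(
  rows=[
    [-0.0005, 0, 0.0014, 0, 0, 0, 0.6],
    [0, 0, 0, 0, 0, 0, 0.6],
  ],
)

```text
time_s: 5.55
tool_pos: [0.4596, -0.2635, 0.0021]
tool_rot: [-2.244, -1.829, -0.395]
contact_force: [0.8, -0.5, 1.2]
width: 0.0514
gripper_force: 0.0
```

Request:
move_arm(
  rows=[
    [-0.0005, 0, 0.0014, 0, 0, 0, 0.6],
    [0, 0, 0, 0, 0, 0, 0.6],
  ],
)

```text
time_s: 5.75
tool_pos: [0.4596, -0.2635, 0.0006]
tool_rot: [-2.244, -1.829, -0.395]
contact_force: [-0.3, -0.3, -0.0]
width: 0.0511
gripper_force: 0.0
```

Request:
move_arm(
  rows=[
    [-0.0005, 0, 0.0014, 0, 0, 0, 0.6],
    [0, 0, 0, 0, 0, 0, 0.6],
  ],
)

```text
time_s: 5.95
tool_pos: [0.4598, -0.2636, -0.0004]
tool_rot: [-2.244, -1.829, -0.396]
contact_force: [-0.7, -0.5, 4.6]
width: 0.0512
gripper_force: 2.2
```

Request:
move_arm(
  rows=[
    [-0.0005, 0, 0.0014, 0, 0, 0, 0.6],
    [0, 0, 0, 0, 0, 0, 0.6],
  ],
)

```text
time_s: 6.15
tool_pos: [0.4599, -0.2637, -0.0008]
tool_rot: [-2.244, -1.829, -0.397]
contact_force: [-3.2, 0.8, 17.8]
width: 0.0513
gripper_force: 9.0
```

Request:
move_arm(
  rows=[
    [0.001, 0, -0.0028, 0, 0, 0, 0.6],
    [0, 0, 0, 0, 0, 0, 0.6],
    [0.0094, 0, 0.0034, 0, 0, 0, 0.6],
    [0.0094, 0, 0.0034, 0, 0, 0, 0.6],
    [0.0094, 0, 0.0034, 0, 0, 0, 0.6],
    [0.0094, 0, 0.0034, 0, 0, 0, 0.6],
    [0.0094, 0, 0.0034, 0, 0, 0, 0.6],
    [0, 0, 0, 0, 0, 0, 0.6],
  ],
)

```text
time_s: 6.95
tool_pos: [0.4701, -0.2123, 0.0009]
tool_rot: [-2.241, -1.831, -0.396]
contact_force: [0.1, 1.1, -1.2]
width: 0.0511
gripper_force: 0.0
```

Run:
```python
from st import *
tb(); print(get_obs()['contact_force'])
```

```text
tcp board -0.194 0.0275 z 0.0009 toolx·by 0.004 tilt 20.1
[ 0.09002543  1.11202244 -1.21176299]
```

Request:
move_arm(
  rows=[
    [0.0094, 0, 0.0034, 0, 0, 0, 0.6],
    [0.0094, 0, 0.0034, 0, 0, 0, 0.6],
    [0.0094, 0, 0.0034, 0, 0, 0, 0.6],
    [0.0094, 0, 0.0034, 0, 0, 0, 0.6],
    [0, 0, 0, 0, 0, 0, 0.6],
  ],
)

```text
time_s: 7.45
tool_pos: [0.4781, -0.1732, 0.0009]
tool_rot: [-2.241, -1.831, -0.396]
contact_force: [0.1, -0.2, 0.4]
width: 0.0512
gripper_force: 0.0
```

Request:
move_arm(
  rows=[
    [0.0047, 0, 0.0017, 0, 0, 0, 0.6],
    [0.0047, 0, 0.0017, 0, 0, 0, 0.6],
    [0.0047, 0, 0.0017, 0, 0, 0, 0.6],
    [0, 0, 0, 0, 0, 0, 0.6],
  ],
)

```text
time_s: 7.85
tool_pos: [0.481, -0.1599, 0.0009]
tool_rot: [-2.243, -1.83, -0.395]
contact_force: [0.5, -1.1, -1.2]
width: 0.0513
gripper_force: 0.0
```

Run:
```python
from st import *
tb(); print(get_obs()['contact_force'])
a,_=shot('scene','s2'); b,_=shot('side','d2'); 
cv2.imwrite('pics/v2.png',cv2.resize(np.hstack([a[190:350,250:440],b[170:330,220:410]]),None,fx=2.1,fy=2.1,interpolation=2)[...,::-1])
```

```text
tcp board -0.1405 0.0275 z 0.0009 toolx·by 0.003 tilt 20.0
[ 0.50060789 -1.08490998 -1.15702963]
```

View pics/v2.png

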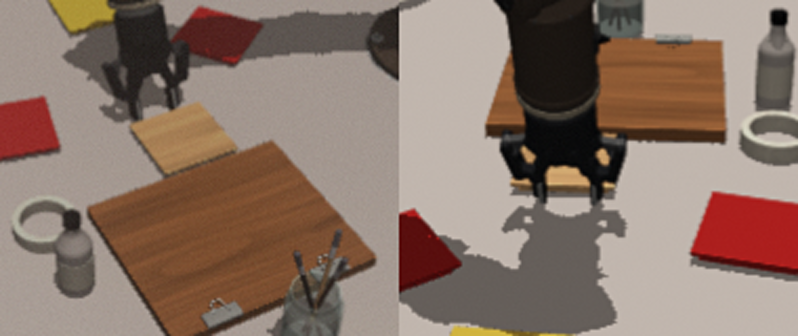

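The plaque is now square with the board, about 10 mm short of its edge, and both fingertips are on its rear side (scene crop around (185,140)).

Request:
move_arm(
  rows=[
    [0.0038, 0, 0.0014, 0, 0, 0, 0.6],
    [0.0038, 0, 0.0014, 0, 0, 0, 0.6],
    [0, 0, 0, 0, 0, 0, 0.6],
  ],
)

```text
time_s: 8.25
tool_pos: [0.4826, -0.1521, 0.0009]
tool_rot: [-2.243, -1.83, -0.395]
contact_force: [-0.3, 0.7, -0.2]
width: 0.051
gripper_force: 0.0
```

Request:
move_arm(
  rows=[
    [0.0028, 0, 0.001, 0, 0, 0, 0.6],
    [0, 0, 0, 0, 0, 0, 0.6],
  ],
)

```text
time_s: 8.45
tool_pos: [0.4831, -0.1496, 0.0009]
tool_rot: [-2.244, -1.83, -0.395]
contact_force: [0.5, -0.6, -0.3]
width: 0.0511
gripper_force: 0.0
```

Request:
move_arm(
  rows=[
    [0.0019, 0, 0.0007, 0, 0, 0, 0.6],
    [0, 0, 0, 0, 0, 0, 0.6],
  ],
)

```text
time_s: 8.65
tool_pos: [0.4838, -0.1491, 0.0009]
tool_rot: [-2.246, -1.83, -0.394]
contact_force: [0.2, -3.8, 0.9]
width: 0.0511
gripper_force: 2.0
```

Request:
move_arm(
  rows=[
    [0.0019, 0, 0.0007, 0, 0, 0, 0.6],
    [0, 0, 0, 0, 0, 0, 0.6],
  ],
)

```text
time_s: 8.85
tool_pos: [0.4839, -0.1489, 0.0009]
tool_rot: [-2.249, -1.83, -0.393]
contact_force: [-2.0, -9.6, 1.6]
width: 0.0512
gripper_force: 4.8
```

Request:
move_arm(
  rows=[
    [0.0007, 0, -0.0019, 0, 0, 0, 0.6],
    [0.0007, 0, -0.0019, 0, 0, 0, 0.6],
    [0, 0, 0, 0, 0, 0, 0.6],
  ],
)

```text
time_s: 9.15
tool_pos: [0.4838, -0.1489, 0.0049]
tool_rot: [-2.249, -1.83, -0.393]
contact_force: [-1.6, -9.2, 0.4]
width: 0.051
gripper_force: 4.8
```

Request:
move_arm(
  rows=[
    [0.0009, 0, -0.0018, 0, 0, 0, 0.6],
    [0.0009, 0, -0.0018, 0, 0, 0, 0.6],
    [0, 0, 0, 0, 0, 0, 0.6],
  ],
)

```text
time_s: 9.45
tool_pos: [0.4839, -0.1488, 0.0089]
tool_rot: [-2.25, -1.83, -0.392]
contact_force: [-2.4, -9.9, -0.2]
width: 0.0512
gripper_force: 5.3
```

Run:
```python
from st import *
tb(); print(get_obs()['contact_force'])
a,_=shot('scene','s3'); b,_=shot('side','d3'); 
cv2.imwrite('pics/v3.png',cv2.resize(np.hstack([a[215:295,285:375],b[210:290,250:340]]),None,fx=4.4,fy=4.4,interpolation=2)[...,::-1])
```

```text
tcp board -0.1291 0.027 z 0.0089 toolx·by 0.0 tilt 19.7
[-2.41148612 -9.92611267 -0.15634328]
```

View pics/v3.png

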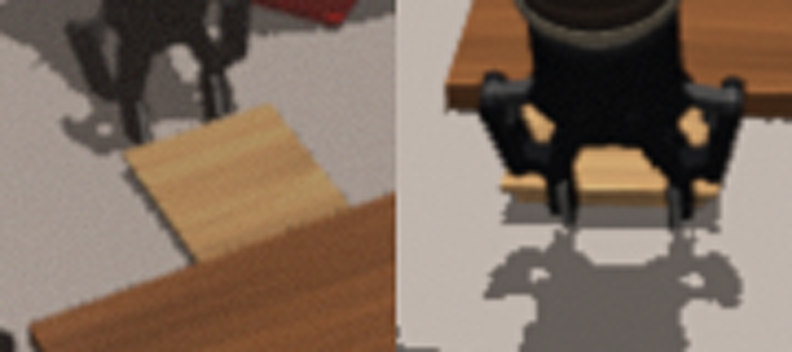

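The rear of the plaque is lifting: in the right half its shadow shows under the rear side at about (610,210), while the front stays on the board edge. I'll follow the arc.

Request:
move_arm(
  rows=[
    [0.0028, 0, -0.0056, 0, 0, 0, 0.6],
    [0.003, 0, -0.0055, 0, 0, 0, 0.6],
    [0.0033, 0, -0.0053, 0, 0, 0, 0.6],
    [0, 0, 0, 0, 0, 0, 0.6],
  ],
)

```text
time_s: 9.95
tool_pos: [0.4845, -0.1466, 0.0279]
tool_rot: [-2.251, -1.83, -0.392]
contact_force: [-4.0, -13.1, 2.1]
width: 0.0514
gripper_force: 6.7
```

Request:
move_arm(
  rows=[
    [0.0036, 0, -0.0051, 0, 0, 0, 0.6],
    [0.0039, 0, -0.005, 0, 0, 0, 0.6],
    [0.0041, 0, -0.0047, 0, 0, 0, 0.6],
    [0, 0, 0, 0, 0, 0, 0.6],
  ],
)

```text
time_s: 10.35
tool_pos: [0.4856, -0.1416, 0.046]
tool_rot: [-2.252, -1.83, -0.392]
contact_force: [-5.6, -15.6, 5.6]
width: 0.0515
gripper_force: 8.5
```

Run:
```python
from st import *
tb(); print(get_obs()['contact_force'])
a,_=shot('scene','s4'); b,_=shot('side','d4'); 
cv2.imwrite('pics/v4.png',cv2.resize(np.hstack([a[215:295,285:375],b[210:290,250:340]]),None,fx=4.4,fy=4.4,interpolation=2)[...,::-1])
```

```text
tcp board -0.1216 0.0267 z 0.046 toolx·by -0.0 tilt 19.6
[ -5.64571429 -15.59022972   5.55897396]
```

View pics/v4.png

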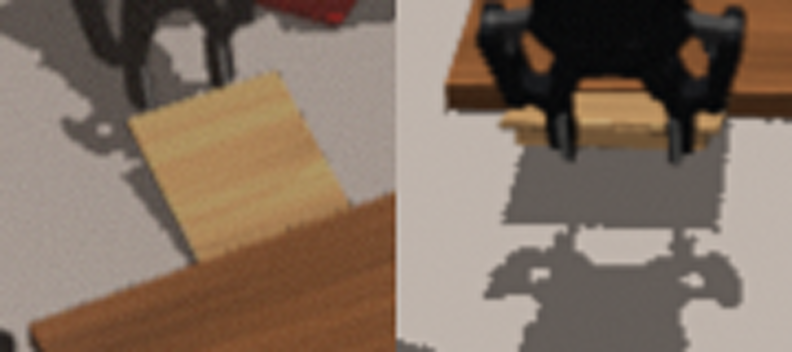

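The tilt has reached about 22°, and the plaque is still seated on the edge with both fingers on it.

Request:
move_arm(
  rows=[
    [0.0038, 0, -0.0047, 0, 0, 0, 0.6],
    [0.0042, 0, -0.0043, 0, 0, 0, 0.6],
    [0.0045, 0, -0.004, 0, 0, 0, 0.6],
    [0, 0, 0, 0, 0, 0, 0.6],
  ],
)

```text
time_s: 10.85
tool_pos: [0.4872, -0.1341, 0.0627]
tool_rot: [-2.252, -1.83, -0.393]
contact_force: [-6.1, -15.0, 7.7]
width: 0.0514
gripper_force: 9.0
```

Request:
move_arm(
  rows=[
    [0.0048, 0, -0.0036, 0, 0, 0, 0.6],
    [0.0051, 0, -0.0032, 0, 0, 0, 0.6],
    [0.0054, 0, -0.0028, 0, 0, 0, 0.6],
    [0, 0, 0, 0, 0, 0, 0.6],
  ],
)

```text
time_s: 11.25
tool_pos: [0.4897, -0.1174, 0.0765]
tool_rot: [-2.242, -1.83, -0.396]
contact_force: [0.5, -0.4, 0.7]
width: 0.0517
gripper_force: 0.0
```

Run:
```python
from st import *
tb(); print(get_obs()['contact_force'])
a,_=shot('scene','s5'); b,_=shot('side','d5'); 
cv2.imwrite('pics/v5.png',cv2.resize(np.hstack([a[215:295,285:375],b[190:270,250:340]]),None,fx=4.4,fy=4.4,interpolation=2)[...,::-1])
```

```text
tcp board -0.0971 0.0277 z 0.0765 toolx·by 0.004 tilt 20.0
[ 0.534613   -0.44926346  0.70249903]
```

View pics/v5.png

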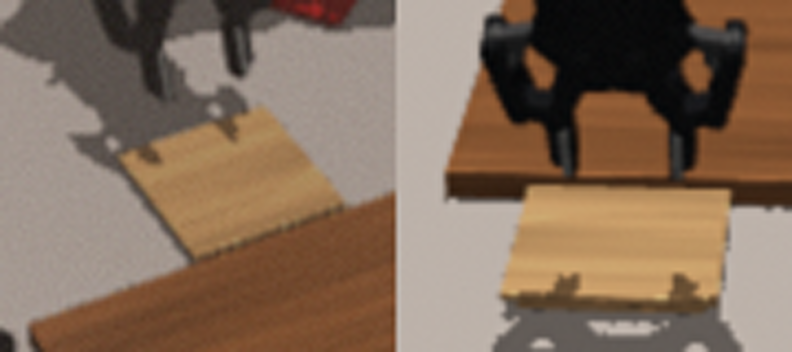

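It slipped: the plaque dropped back flat against the edge (rear side near (610,300)), with the fingers at about (565,165) above it. I pushed it too hard along its plane. I'll go back, lift with a lighter push, then tilt the fingers under it.

Request:
move_arm(
  rows=[
    [-0.013, 0, -0.01, 0, 0, 0, 0.6],
    [-0.019, 0, -0.007, 0, 0, 0, 0.6],
    [-0.019, 0, -0.007, 0, 0, 0, 0.6],
    [-0.007, 0, 0.02, 0, 0, 0, 0.6],
    [-0.01, 0, 0.025, 0, 0, 0, 0.6],
    [-0.007, 0, 0.02, 0, 0, 0, 0.6],
    [0, 0, 0, 0, 0, 0, 0.6],
  ],
)

```text
time_s: 12.05
tool_pos: [0.4762, -0.1745, 0.0098]
tool_rot: [-2.243, -1.825, -0.391]
contact_force: [-0.2, -0.1, 1.0]
width: 0.0511
gripper_force: 0.0
```

Run:
```python
from st import *
tb()
from m import *
im,_=shot('scene','s6'); hsv=cv2.cvtColor(im,cv2.COLOR_RGB2HSV).astype(int)
m=((hsv[...,1]>80)&(hsv[...,0]<25)&(hsv[...,2]>135)); k=np.zeros_like(m);k[215:285,290:370]=1
q,a=quad(cv2.morphologyEx((m&k).astype(np.uint8),cv2.MORPH_OPEN,np.ones((3,3))))
P=onplane(calibration('scene'),q,.015); print(a,q.tolist(),np.c_[(P-E0)@bx,(P-E0)@by].round(4))
```

```text
tcp board -0.1558 0.0292 z 0.0098 toolx·by -0.0 tilt 20.0
903.5 [[345, 240], [361, 261], [328, 271], [314, 249]] [[-0.1229  0.0944]
 [-0.0127  0.09  ]
 [-0.019  -0.0202]
 [-0.1285 -0.0134]]
```

Request:
move_arm(
  rows=[
    [-0.003, 0, 0.0083, 0, 0, 0, 0.6],
    [0, 0, 0, 0, 0, 0, 0.6],
    [0.0094, 0, 0.0034, 0, 0, 0, 0.6],
    [0.0075, 0, 0.0027, 0, 0, 0, 0.6],
    [0.0038, 0, 0.0014, 0, 0, 0, 0.6],
    [0, 0, 0, 0, 0, 0, 0.6],
  ],
)

```text
time_s: 12.7
tool_pos: [0.4829, -0.1514, 0.0034]
tool_rot: [-2.242, -1.831, -0.396]
contact_force: [-0.8, -0.2, 0.3]
width: 0.0512
gripper_force: 0.0
```

Request:
move_arm(
  rows=[
    [0.0028, 0, 0.001, 0, 0, 0, 0.6],
    [0, 0, 0, 0, 0, 0, 0.6],
  ],
)

```text
time_s: 12.9
tool_pos: [0.4832, -0.1496, 0.0032]
tool_rot: [-2.244, -1.83, -0.395]
contact_force: [-0.5, -1.0, -0.6]
width: 0.0515
gripper_force: 0.0
```

Request:
move_arm(
  rows=[
    [0.0019, 0, 0.0007, 0, 0, 0, 0.6],
    [0, 0, 0, 0, 0, 0, 0.6],
  ],
)

```text
time_s: 13.1
tool_pos: [0.4838, -0.1491, 0.0031]
tool_rot: [-2.247, -1.83, -0.394]
contact_force: [0.7, -4.4, 0.3]
width: 0.0516
gripper_force: 2.1
```

Request:
move_arm(
  rows=[
    [-0.0026, 0, 0.0012, 0, 0, 0, 0.6],
    [0, 0, 0.0011, 0, 0, 0, 0.6],
    [0.002, 0, 0.0007, 0, 0, 0, 0.6],
    [0, 0, 0, 0, 0, 0, 0.6],
  ],
)

```text
time_s: 13.5
tool_pos: [0.4832, -0.1485, -0.0002]
tool_rot: [-2.246, -1.829, -0.393]
contact_force: [-1.6, -5.7, -0.2]
width: 0.0513
gripper_force: 2.9
```

Request:
move_arm(
  rows=[
    [0.0008, 0, -0.0018, 0, 0, 0, 0.6],
    [0.0008, 0, -0.0018, 0, 0, 0, 0.6],
    [0.0014, 0, -0.0038, 0, 0, 0, 0.6],
    [0.0014, 0, -0.0038, 0, 0, 0, 0.6],
    [0, 0, 0, 0, 0, 0, 0.6],
  ],
)

```text
time_s: 14.0
tool_pos: [0.4833, -0.1483, 0.0122]
tool_rot: [-2.246, -1.829, -0.393]
contact_force: [-2.1, -4.8, -0.5]
width: 0.0517
gripper_force: 2.9
```

Request:
move_arm(
  rows=[
    [0.002, 0, -0.0043, 0, 0, 0, 0.6],
    [0.0021, 0, -0.0043, 0, 0, 0, 0.6],
    [0.0022, 0, -0.0042, 0, 0, 0, 0.6],
    [0, 0, 0, 0, 0, 0, 0.6],
  ],
)

```text
time_s: 14.4
tool_pos: [0.4838, -0.1465, 0.0265]
tool_rot: [-2.246, -1.83, -0.394]
contact_force: [-2.5, -5.4, 0.2]
width: 0.051
gripper_force: 2.6
```

Request:
move_arm(
  rows=[
    [0.0022, 0, -0.0042, 0, 0, 0, 0.6],
    [0.0023, 0, -0.0042, 0, 0, 0, 0.6],
    [0, 0, 0, 0, 0, 0, 0.6],
  ],
)

```text
time_s: 14.7
tool_pos: [0.4843, -0.1443, 0.0361]
tool_rot: [-2.244, -1.83, -0.395]
contact_force: [-2.1, -4.0, 0.2]
width: 0.0511
gripper_force: 2.2
```

Request:
move_arm(
  rows=[
    [0.0004, 0, 0.0001, 0, 4, 0, 0.6],
    [0.0004, 0, 0.0001, 0, 4, 0, 0.6],
    [0, 0, 0, 0, 0, 0, 0.6],
  ],
)

```text
time_s: 15.0
tool_pos: [0.4839, -0.1446, 0.0352]
tool_rot: [-2.16, -1.754, -0.538]
contact_force: [0.1, -0.4, -0.1]
width: 0.0509
gripper_force: 0.0
```

Request:
move_arm(
  rows=[
    [0.0005, 0, 0.0001, 0, 4, 0, 0.6],
    [0.0005, 0, 0.0001, 0, 4, 0, 0.6],
    [0, 0, 0, 0, 0, 0, 0.6],
  ],
)

```text
time_s: 15.3
tool_pos: [0.4841, -0.1429, 0.0353]
tool_rot: [-2.068, -1.681, -0.669]
contact_force: [0.8, -0.1, -0.7]
width: 0.051
gripper_force: 0.0
```

```bash
cat > pz.py <<'E'
from st import *
def wood(n='scene',win=(200,300,285,375)):
    im,d=read_camera(n); hsv=cv2.cvtColor(im,cv2.COLOR_RGB2HSV).astype(int)
    m=((hsv[...,1]>80)&(hsv[...,0]<25)&(hsv[...,2]>135)&(d>0)); k=np.zeros_like(m);k[win[0]:win[1],win[2]:win[3]]=1
    v,u=np.nonzero(cv2.erode((m&k).astype(np.uint8),np.ones((3,3))))
    P=pts(calibration(n),np.c_[u,v],d)-E0
    return np.c_[P@bx,P@by,P[:,2]+E0[2]]
def fit():
    for n,w in (('scene',(190,300,285,375)),('side',(180,300,250,350))):
        B=wood(n,w)
        if len(B)<30: print(n,len(B)); continue
        a=np.c_[B[:,0],np.ones(len(B))]; s=np.linalg.lstsq(a,B[:,2],rcond=None)[0]
        print(n,len(B),'slope deg',np.degrees(np.arctan(s[0])).round(1),'x',np.percentile(B[:,0],[2,98]).round(3),'y',np.percentile(B[:,1],[2,98]).round(3),'z',np.percentile(B[:,2],[2,98]).round(3))
E
python3 -c "
from pz import *
fit(); tb()"
```

```text
scene 935 slope deg 0.0 x [-0.249 -0.014] y [-0.017  0.217] z [0.012 0.022]
side 1160 slope deg 0.6 x [-0.122  0.239] y [-0.074  0.138] z [0.013 0.02 ]
tcp board -0.1219 0.0277 z 0.0359 toolx·by 0.002 tilt 35.9
```

It dropped again when I unloaded the fingers, so the friction push has to be kept up. New plan: hold a light push and lean the fingers with the panel, at about minus half its angle, so the force stays in the friction cone.

Request:
move_arm(
  rows=[
    [-0.0142, 0, -0.0103, 0, 0, 0, 0.6],
    [-0.0142, 0, -0.0103, 0, 0, 0, 0.6],
    [0, 0, 0, 0, -8, 0, 0.6],
    [0, 0, 0, 0, -8, 0, 0.6],
    [0, 0, 0, 0, -8, 0, 0.6],
    [0, 0, 0, 0, -8, 0, 0.6],
    [0, 0, 0, 0, -4, 0, 0.6],
    [0, 0, 0, 0, 0, 0, 0.6],
  ],
)

```text
time_s: 16.2
tool_pos: [0.4789, -0.1739, 0.0364]
tool_rot: [-2.426, -1.991, -0.005]
contact_force: [-0.3, -0.5, -0.4]
width: 0.0514
gripper_force: 0.0
```

```bash
cat > arc.py <<'E'
from st import *
def arc(th0,th1,n,ratio=.5,dl=3.5,Rr=.12,c=(.011,-.0158)):
    # rows (tool x,z mm, turn y deg) following contact point on arc, finger tilt = -ratio*theta
    def tcp(t):
        a=np.radians(t-dl); ph=-np.radians(t*ratio)
        C=np.array([-Rr*np.cos(a),Rr*np.sin(a)])
        X=np.array([np.cos(ph),np.sin(ph)]);Z=np.array([np.sin(ph),-np.cos(ph)])
        return C-X*c[0]-Z*c[1],X,Z
    T=np.linspace(th0,th1,n+1)
    for s,e in zip(T,T[1:]):
        p,X,Z=tcp(s);q,_,_=tcp(e);d=(q-p)*1e3
        print(round(e,1),'x %.1f z %.1f turn %.1f'%(d@X,d@Z,-ratio*(e-s)))
E
python3 -c "
from arc import *
tb(); arc(0,56,16)
from pz import *
B=wood(); B=B[(B[:,0]>-.14)&(B[:,1]<.12)]; print(np.percentile(B[:,:2],[1,50,99],axis=0).round(3))"
```

```text
tcp board -0.1547 0.0268 z 0.0364 toolx·by 0.009 tilt 0.2
3.5 x -0.7 z -7.7 turn -1.8
7.0 x -0.5 z -7.7 turn -1.8
10.5 x -0.3 z -7.7 turn -1.8
14.0 x -0.0 z -7.7 turn -1.8
17.5 x 0.2 z -7.6 turn -1.8
21.0 x 0.4 z -7.6 turn -1.8
24.5 x 0.6 z -7.6 turn -1.8
28.0 x 0.9 z -7.5 turn -1.8
31.5 x 1.1 z -7.5 turn -1.8
35.0 x 1.3 z -7.5 turn -1.8
38.5 x 1.5 z -7.4 turn -1.8
42.0 x 1.7 z -7.3 turn -1.8
45.5 x 1.9 z -7.3 turn -1.8
49.0 x 2.1 z -7.2 turn -1.8
52.5 x 2.4 z -7.1 turn -1.8
56.0 x 2.6 z -7.0 turn -1.8
[[-0.117 -0.019]
 [-0.064  0.036]
 [-0.012  0.088]]
```

Request:
move_arm(
  rows=[
    [0, -0.007, 0.02, 0, 0, 0, 0.6],
    [0, 0, 0.014, 0, 0, 0, 0.6],
    [0, 0, 0.003, 0, 0, 0, 0.6],
    [0, 0, 0.002, 0, 0, 0, 0.6],
    [0, 0, 0, 0, 0, 0, 0.6],
  ],
)

```text
time_s: 16.75
tool_pos: [0.4704, -0.1763, -0.0028]
tool_rot: [-2.434, -1.98, -0.006]
contact_force: [0.6, -0.2, 0.0]
width: 0.0509
gripper_force: 0.0
```

Request:
move_arm(
  rows=[
    [0.01, 0, 0, 0, 0, 0, 0.6],
    [0.006, 0, 0, 0, 0, 0, 0.6],
    [0.003, 0, 0, 0, 0, 0, 0.6],
    [0, 0, 0, 0, 0, 0, 0.6],
  ],
)

```text
time_s: 17.15
tool_pos: [0.4748, -0.1555, -0.0029]
tool_rot: [-2.43, -1.984, -0.006]
contact_force: [0.5, -0.2, 0.5]
width: 0.0512
gripper_force: 0.0
```

Request:
move_arm(
  rows=[
    [0.002, 0, 0, 0, 0, 0, 0.6],
    [0, 0, 0, 0, 0, 0, 0.6],
  ],
)

```text
time_s: 17.35
tool_pos: [0.4748, -0.1544, -0.0029]
tool_rot: [-2.432, -1.983, -0.005]
contact_force: [-0.6, -0.1, -0.3]
width: 0.0516
gripper_force: 0.0
```

Request:
move_arm(
  rows=[
    [0.002, 0, 0, 0, 0, 0, 0.6],
    [0, 0, 0, 0, 0, 0, 0.6],
  ],
)

```text
time_s: 17.55
tool_pos: [0.4752, -0.1525, -0.0029]
tool_rot: [-2.432, -1.982, -0.005]
contact_force: [0.9, -0.4, -0.3]
width: 0.0508
gripper_force: 0.0
```

Request:
move_arm(
  rows=[
    [0.002, 0, 0, 0, 0, 0, 0.6],
    [0, 0, 0, 0, 0, 0, 0.6],
  ],
)

```text
time_s: 17.75
tool_pos: [0.4757, -0.1507, -0.0029]
tool_rot: [-2.433, -1.983, -0.005]
contact_force: [0.9, -1.1, -0.2]
width: 0.0511
gripper_force: 0.4
```

Request:
move_arm(
  rows=[
    [0.0015, 0, 0, 0, 0, 0, 0.6],
    [0, 0, 0, 0, 0, 0, 0.6],
  ],
)

```text
time_s: 17.95
tool_pos: [0.4762, -0.1506, -0.0027]
tool_rot: [-2.435, -1.983, -0.004]
contact_force: [-0.6, -6.6, -0.2]
width: 0.0512
gripper_force: 2.8
```

Request:
move_arm(
  rows=[
    [-0.0001, 0, -0.0038, 0, -0.9, 0, 0.6],
    [-0.0002, 0, -0.0038, 0, -0.9, 0, 0.6],
    [-0.0002, 0, -0.0038, 0, -0.9, 0, 0.6],
    [-0.0002, 0, -0.0038, 0, -0.9, 0, 0.6],
    [0, 0, 0, 0, 0, 0, 0.6],
  ],
)

```text
time_s: 18.45
tool_pos: [0.4759, -0.1507, 0.013]
tool_rot: [2.405, 1.96, -0.073]
contact_force: [-0.8, -7.4, 0.1]
width: 0.0516
gripper_force: 3.7
```

Request:
move_arm(
  rows=[
    [-0.0001, 0, -0.0038, 0, -0.9, 0, 0.6],
    [-0.0001, 0, -0.0038, 0, -0.9, 0, 0.6],
    [0, 0, -0.0038, 0, -0.9, 0, 0.6],
    [0, 0, -0.0038, 0, -0.9, 0, 0.6],
    [0, 0, 0, 0, 0, 0, 0.6],
  ],
)

```text
time_s: 18.95
tool_pos: [0.4763, -0.1492, 0.0282]
tool_rot: [2.372, 1.934, -0.146]
contact_force: [-0.6, -6.3, 0.2]
width: 0.051
gripper_force: 3.3
```

Request:
move_arm(
  rows=[
    [0.0001, 0, -0.0038, 0, -0.9, 0, 0.6],
    [0.0001, 0, -0.0038, 0, -0.9, 0, 0.6],
    [0.0002, 0, -0.0038, 0, -0.9, 0, 0.6],
    [0.0002, 0, -0.0038, 0, -0.9, 0, 0.6],
    [0, 0, 0, 0, 0, 0, 0.6],
  ],
)

```text
time_s: 19.45
tool_pos: [0.477, -0.1458, 0.0431]
tool_rot: [2.337, 1.907, -0.218]
contact_force: [-0.9, -5.3, 1.6]
width: 0.0511
gripper_force: 3.0
```

Request:
move_arm(
  rows=[
    [0.0003, 0, -0.0038, 0, -0.9, 0, 0.6],
    [0.0004, 0, -0.0038, 0, -0.9, 0, 0.6],
    [0.0005, 0, -0.0038, 0, -0.9, 0, 0.6],
    [0.0005, 0, -0.0038, 0, -0.9, 0, 0.6],
    [0, 0, 0, 0, 0, 0, 0.6],
  ],
)

```text
time_s: 19.95
tool_pos: [0.4779, -0.1405, 0.0572]
tool_rot: [2.302, 1.88, -0.287]
contact_force: [0.7, -3.7, 0.5]
width: 0.0511
gripper_force: 1.7
```

```bash
python3 -c "
from pz import *
tb()
B=wood('scene'); B=B[(B[:,0]>-.14)&(B[:,1]<.12)&(B[:,0]<.0)]
s=np.linalg.lstsq(np.c_[B[:,0],np.ones(len(B))],B[:,2],rcond=None)[0]; print(len(B),np.degrees(np.arctan(s[0])),np.percentile(B,[1,50,99],axis=0).round(3))"
```

```text
tcp board -0.1221 0.0346 z 0.0572 toolx·by 0.004 tilt -14.2
467 -23.20072985733815 [[-0.058 -0.018  0.013]
 [-0.03   0.029  0.025]
 [-0.007  0.088  0.042]]
```

Request:
move_arm(
  rows=[
    [0.001, 0, -0.0038, 0, -0.9, 0, 0.6],
    [0.001, 0, -0.0037, 0, -0.9, 0, 0.6],
    [0.001, 0, -0.0037, 0, -0.9, 0, 0.6],
    [0.001, 0, -0.0037, 0, -0.9, 0, 0.6],
    [0, 0, 0, 0, 0, 0, 0.6],
  ],
)

```text
time_s: 20.5
tool_pos: [0.4797, -0.1323, 0.0703]
tool_rot: [2.265, 1.851, -0.355]
contact_force: [0.2, -0.3, -0.1]
width: 0.0512
gripper_force: 0.0
```

Request:
move_arm(
  rows=[
    [0.0009, 0, -0.0037, 0, -0.9, 0, 0.6],
    [0.0009, 0, -0.0037, 0, -0.9, 0, 0.6],
    [0.001, 0, -0.0037, 0, -0.9, 0, 0.6],
    [0.001, 0, -0.0037, 0, -0.9, 0, 0.6],
    [0, 0, 0, 0, 0, 0, 0.6],
  ],
)

```text
time_s: 21.0
tool_pos: [0.4814, -0.1243, 0.0831]
tool_rot: [2.228, 1.82, -0.421]
contact_force: [0.5, -0.6, 0.4]
width: 0.0512
gripper_force: 0.0
```

```bash
cat >> pz.py <<'E'
def ang():
    B=wood('scene'); B=B[(B[:,0]>-.14)&(B[:,1]<.12)&(B[:,0]<.0)]
    s=np.linalg.lstsq(np.c_[B[:,0],np.ones(len(B))],B[:,2],rcond=None)[0]; print(len(B),np.degrees(np.arctan(s[0])).round(1),np.percentile(B,[1,50,99],axis=0).round(3).tolist())
E
python3 -c "
from pz import *
tb();ang()
im,_=shot('side','d7');im2,_=shot('scene','s7');cv2.imwrite('pics/v7.png',cv2.resize(np.hstack([im2[190:290,280:380],im[180:280,240:340]]),None,fx=4,fy=4)[...,::-1])"
```

```text
tcp board -0.1055 0.0344 z 0.0831 toolx·by 0.004 tilt -21.4
4 1.9 [[-0.067, -0.019, 0.015], [-0.052, -0.018, 0.017], [-0.037, -0.016, 0.017]]
```

View pics/v7.png

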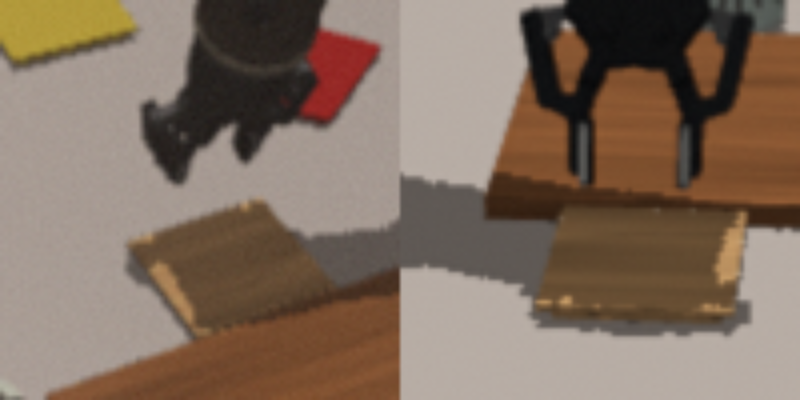

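The plaque slipped once more. It lies flat at the edge, at about (640,260) in the right half, with the fingers above it. The cause: the front rides on the raised field's edge until about 51°, so my simple arc raised the fingers too fast and ran off the tips. I'll use the true kinematics at a constant finger lean of -18°.

Request:
move_arm(
  rows=[
    [-0.015, 0, -0.004, 0, 3.4, 0, 0.6],
    [-0.0174, 0, 0.0057, 0, 0, 0, 0.6],
    [-0.0174, 0, 0.0057, 0, 0, 0, 0.6],
    [-0.0074, 0, 0.0024, 0, 0, 0, 0.6],
    [0.0093, 0, 0.0285, 0, 0, 0, 0.6],
    [0.0093, 0, 0.0285, 0, 0, 0, 0.6],
    [0, 0, 0, 0, 0, 0, 0.6],
  ],
)

```text
time_s: 21.85
tool_pos: [0.4675, -0.1801, 0.0297]
tool_rot: [2.268, 1.85, -0.363]
contact_force: [-1.5, 0.6, 0.1]
width: 0.0514
gripper_force: 0.0
```

```bash
cat > kin.py <<'E'
import numpy as np
def kin(ph=-18,step=3,top=96):
    p=np.radians(ph);n=np.array([np.cos(p),np.sin(p)]);T=np.array([-np.sin(p),np.cos(p)]);prev=None
    for th in range(0,top,step):
        t=np.radians(th);c,s=np.cos(t),np.sin(t)
        z0=max(15*c-8*s,5*c); P=lambda a,b:np.array([-a*c-b*s,z0+a*s-b*c])
        cur=np.array([min(P(120,0)@n,P(120,5)@n),-(P(120,2.5)@T)])
        if prev is not None: print(th,(cur-prev).round(1))
        prev=cur
if __name__=='__main__': kin()
E
python3 kin.py; python3 -c "
from st import *
tb()"
```

```text
3 [-1.6 -5.6]
6 [-1.3 -5.6]
9 [-1.  -5.7]
12 [-0.6 -5.7]
15 [-0.3 -5.7]
18 [ 0.  -5.7]
21 [ 0.1 -5.7]
24 [ 0.4 -5.6]
27 [ 0.8 -5.6]
30 [ 1.1 -5.5]
33 [ 1.4 -5.4]
36 [ 1.8 -5.3]
39 [ 2.1 -5.2]
42 [ 2.4 -5.1]
45 [ 2.7 -4.9]
48 [ 3.  -4.8]
51 [ 3.3 -4.6]
54 [ 3.4 -5. ]
57 [ 3.7 -4.9]
60 [ 4.  -4.6]
63 [ 4.2 -4.4]
66 [ 4.4 -4.2]
69 [ 4.7 -3.9]
72 [ 4.9 -3.7]
75 [ 5.1 -3.4]
78 [ 5.3 -3.2]
81 [ 5.5 -2.9]
84 [ 5.6 -2.6]
87 [ 5.8 -2.3]
90 [ 5.9 -2. ]
93 [ 6.  -1.7]
tcp board -0.163 0.0366 z 0.0297 toolx·by 0.004 tilt -17.9
```

Request:
move_arm(
  rows=[
    [0.0062, 0, 0.019, 0, 0, 0, 0.6],
    [0.0028, 0, 0.0082, 0, 0, 0, 0.6],
    [0, 0, 0, 0, 0, 0, 0.6],
    [0.0095, 0, -0.0031, 0, 0, 0, 0.6],
    [0.0067, 0, -0.0022, 0, 0, 0, 0.6],
    [0, 0, 0, 0, 0, 0, 0.6],
  ],
)

```text
time_s: 22.45
tool_pos: [0.4739, -0.1622, 0.0038]
tool_rot: [2.264, 1.85, -0.356]
contact_force: [0.3, -0.7, 0.2]
width: 0.0512
gripper_force: 0.0
```

Request:
move_arm(
  rows=[
    [0.0029, 0, -0.0009, 0, 0, 0, 0.6],
    [0, 0, 0, 0, 0, 0, 0.6],
  ],
)

```text
time_s: 22.65
tool_pos: [0.4737, -0.1605, 0.0036]
tool_rot: [2.265, 1.848, -0.357]
contact_force: [-0.6, -0.2, 0.3]
width: 0.0512
gripper_force: 0.0
```

Request:
move_arm(
  rows=[
    [0.0019, 0, -0.0006, 0, 0, 0, 0.6],
    [0, 0, 0, 0, 0, 0, 0.6],
  ],
)

```text
time_s: 22.85
tool_pos: [0.4738, -0.1591, 0.0035]
tool_rot: [2.266, 1.847, -0.358]
contact_force: [-0.3, -0.8, -0.2]
width: 0.0514
gripper_force: 0.1
```

Request:
move_arm(
  rows=[
    [0.0019, 0, -0.0006, 0, 0, 0, 0.6],
    [0, 0, 0, 0, 0, 0, 0.6],
  ],
)

```text
time_s: 23.05
tool_pos: [0.4743, -0.1571, 0.0034]
tool_rot: [2.266, 1.847, -0.358]
contact_force: [0.2, -0.9, -0.0]
width: 0.0515
gripper_force: 0.3
```

Request:
move_arm(
  rows=[
    [0.0008, 0, 0.0024, 0, 0, 0, 0.6],
    [0.0014, 0, -0.0005, 0, 0, 0, 0.6],
    [0, 0, 0, 0, 0, 0, 0.6],
  ],
)

```text
time_s: 23.35
tool_pos: [0.4746, -0.1558, 0.001]
tool_rot: [2.266, 1.847, -0.358]
contact_force: [-0.6, -2.4, 2.9]
width: 0.0518
gripper_force: 1.6
```

Request:
move_arm(
  rows=[
    [0.0014, 0, -0.0005, 0, 0, 0, 0.6],
    [0, 0, 0, 0, 0, 0, 0.6],
  ],
)

```text
time_s: 23.55
tool_pos: [0.4752, -0.1552, 0.0013]
tool_rot: [2.265, 1.845, -0.358]
contact_force: [1.4, -7.7, -0.9]
width: 0.0512
gripper_force: 3.3
```

Request:
move_arm(
  rows=[
    [0.0014, 0, -0.0005, 0, 0, 0, 0.6],
    [0, 0, 0, 0, 0, 0, 0.6],
  ],
)

```text
time_s: 23.75
tool_pos: [0.4753, -0.1551, 0.0016]
tool_rot: [2.265, 1.843, -0.359]
contact_force: [-0.2, -12.3, -0.2]
width: 0.051
gripper_force: 5.7
```

Request:
move_arm(
  rows=[
    [-0.0016, 0, -0.0056, 0, 0, 0, 0.6],
    [-0.0013, 0, -0.0056, 0, 0, 0, 0.6],
    [-0.001, 0, -0.0057, 0, 0, 0, 0.6],
    [0, 0, 0, 0, 0, 0, 0.6],
  ],
)

```text
time_s: 24.15
tool_pos: [0.4754, -0.1537, 0.0194]
tool_rot: [2.265, 1.843, -0.359]
contact_force: [-1.8, -13.1, 1.0]
width: 0.0514
gripper_force: 6.3
```

Request:
move_arm(
  rows=[
    [-0.0006, 0, -0.0057, 0, 0, 0, 0.6],
    [-0.0003, 0, -0.0057, 0, 0, 0, 0.6],
    [0, 0, 0, 0, 0, 0, 0.6],
  ],
)

```text
time_s: 24.45
tool_pos: [0.4758, -0.1514, 0.0306]
tool_rot: [2.265, 1.843, -0.36]
contact_force: [-1.8, -14.8, 2.5]
width: 0.051
gripper_force: 7.2
```

Request:
move_arm(
  rows=[
    [-0.0004, 0, -0.0057, 0, 0, 0, 0.6],
    [-0.0003, 0, -0.0057, 0, 0, 0, 0.6],
    [0.0001, 0, -0.0056, 0, 0, 0, 0.6],
    [0, 0, 0, 0, 0, 0, 0.6],
  ],
)

```text
time_s: 24.85
tool_pos: [0.4769, -0.1465, 0.047]
tool_rot: [2.265, 1.844, -0.359]
contact_force: [-1.7, -12.1, 3.6]
width: 0.0515
gripper_force: 6.6
```

Request:
move_arm(
  rows=[
    [0.0006, 0, -0.0056, 0, 0, 0, 0.6],
    [0.0009, 0, -0.0055, 0, 0, 0, 0.6],
    [0, 0, 0, 0, 0, 0, 0.6],
  ],
)

```text
time_s: 25.15
tool_pos: [0.4778, -0.142, 0.0572]
tool_rot: [2.265, 1.843, -0.36]
contact_force: [-2.5, -12.9, 5.5]
width: 0.0514
gripper_force: 7.3
```

Holding well at about 30°, so I'll go on.

Request:
move_arm(
  rows=[
    [0.0012, 0, -0.0054, 0, 0, 0, 0.6],
    [0.0015, 0, -0.0053, 0, 0, 0, 0.6],
    [0, 0, 0, 0, 0, 0, 0.6],
  ],
)

```text
time_s: 25.45
tool_pos: [0.4789, -0.1368, 0.0667]
tool_rot: [2.265, 1.842, -0.36]
contact_force: [-2.2, -15.5, 8.8]
width: 0.0515
gripper_force: 8.4
```

Request:
move_arm(
  rows=[
    [0.0018, 0, -0.0052, 0, 0, 0, 0.6],
    [0.0021, 0, -0.0051, 0, 0, 0, 0.6],
    [0, 0, 0, 0, 0, 0, 0.6],
  ],
)

```text
time_s: 25.75
tool_pos: [0.48, -0.1287, 0.0748]
tool_rot: [2.266, 1.845, -0.36]
contact_force: [-3.1, -10.1, 7.6]
width: 0.0513
gripper_force: 6.1
```

Run:
```python
import numpy as np
c0=np.array([11,-14.5])
def P(th):
    t=np.radians(th);c,s=np.cos(t),np.sin(t); z0=max(15*c-8*s,5*c)
    return np.array([-120*c-5*s,z0+120*s-5*c])
ph=-18
def ax(ph):
    p=np.radians(ph);return np.array([np.cos(p),np.sin(p)]),np.array([np.sin(p),-np.cos(p)])
def tcp(th,ph):
    X,Z=ax(ph);return P(th)-X*c0[0]-Z*c0[1]
for th in range(45,93,3):
    p2=max(ph-3,-42); d=tcp(th,p2)-tcp(th-3,ph);X,Z=ax(ph)
    print(th,'x %.1f z %.1f turn %d'%(d@X,d@Z,p2-ph)); ph=p2
```

```text
45 x 2.0 z -5.6 turn -3
48 x 2.0 z -5.6 turn -3
51 x 2.1 z -5.6 turn -3
54 x 1.9 z -6.1 turn -3
57 x 1.8 z -6.2 turn -3
60 x 1.8 z -6.2 turn -3
63 x 1.9 z -6.2 turn -3
66 x 1.9 z -6.2 turn -3
69 x 2.6 z -5.6 turn 0
72 x 2.9 z -5.5 turn 0
75 x 3.2 z -5.3 turn 0
78 x 3.5 z -5.1 turn 0
81 x 3.8 z -5.0 turn 0
84 x 4.1 z -4.8 turn 0
87 x 4.3 z -4.5 turn 0
90 x 4.6 z -4.3 turn 0
```

Request:
move_arm(
  rows=[
    [0.002, 0, -0.0056, 0, -3, 0, 0.6],
    [0, 0, 0, 0, 0, 0, 0.6],
  ],
)

```text
time_s: 25.95
tool_pos: [0.4819, -0.1213, 0.078]
tool_rot: [2.231, 1.825, -0.414]
contact_force: [0.7, 1.0, -0.8]
width: 0.0517
gripper_force: 0.0
```

Request:
move_arm(
  rows=[
    [0.002, 0, -0.0056, 0, -3, 0, 0.6],
    [0, 0, 0, 0, 0, 0, 0.6],
  ],
)

```text
time_s: 26.15
tool_pos: [0.4826, -0.1175, 0.0823]
tool_rot: [2.199, 1.8, -0.467]
contact_force: [-0.7, 0.2, -0.0]
width: 0.0513
gripper_force: 0.0
```

Request:
move_arm(
  rows=[
    [0.0021, 0, -0.0056, 0, -3, 0, 0.6],
    [0, 0, 0, 0, 0, 0, 0.6],
  ],
)

```text
time_s: 26.35
tool_pos: [0.4834, -0.1139, 0.0866]
tool_rot: [2.167, 1.773, -0.52]
contact_force: [0.2, 0.5, 0.3]
width: 0.0508
gripper_force: 0.0
```

```bash
cat > k2.py <<'E'
import numpy as np
c0=np.array([11,-15.8])
def P(th):
    t=np.radians(th);c,s=np.cos(t),np.sin(t); z0=max(15*c-8*s,5*c)
    return np.array([-120*c-2.5*s,z0+120*s-2.5*c])
def ax(ph):
    p=np.radians(ph);return np.array([np.cos(p),np.sin(p)]),np.array([np.sin(p),-np.cos(p)])
def tcp(th,ph):
    X,Z=ax(ph);return P(th)-X*c0[0]-Z*c0[1]
ph=0
for th in range(3,96,3):
    p2=max(-th,-57); d=tcp(th,p2)-tcp(th-3,ph);X,Z=ax(ph)
    print(th,'x %.1f z %.1f turn %d'%(d@X,d@Z,p2-ph),'tcp',tcp(th,p2).round(0)); ph=p2
E
python3 k2.py; python3 -c "
from pz import *
tb()
B=wood('scene',(200,300,285,375)); 
im,d=read_camera('scene'); hsv=cv2.cvtColor(im,cv2.COLOR_RGB2HSV).astype(int)
m=(hsv[...,1]>75)&(hsv[...,0]<25); k=np.zeros_like(m);k[215:300,285:375]=1
v,u=np.nonzero(m&k); P=onplane(calibration('scene'),np.c_[u,v],.015)-E0; B=np.c_[P@bx,P@by]; B=B[(B[:,0]>-.14)&(B[:,0]<-.01)&(B[:,1]<.13)&(B[:,1]>-.06)]
print(len(B)); 
for a,b in ((-.11,-.09),(-.07,-.05),(-.04,-.02)):
    s=B[(B[:,0]>a)&(B[:,0]<b)]; print(a,np.percentile(s[:,1],[1,99]).round(3))
print(np.percentile(B[:,0],[.5,1]).round(4))
"
```

```text
3 x -0.8 z -6.4 turn -3 tcp [-132.    3.]
6 x -0.8 z -6.4 turn -3 tcp [-132.   10.]
9 x -0.7 z -6.4 turn -3 tcp [-132.   16.]
12 x -0.7 z -6.3 turn -3 tcp [-132.   22.]
15 x -0.7 z -6.3 turn -3 tcp [-131.   29.]
18 x -0.6 z -6.3 turn -3 tcp [-130.   35.]
21 x -0.6 z -6.3 turn -3 tcp [-129.   41.]
24 x -0.5 z -6.2 turn -3 tcp [-127.   47.]
27 x -0.5 z -6.2 turn -3 tcp [-125.   53.]
30 x -0.4 z -6.2 turn -3 tcp [-123.   59.]
33 x -0.4 z -6.2 turn -3 tcp [-120.   64.]
36 x -0.3 z -6.2 turn -3 tcp [-117.   70.]
39 x -0.3 z -6.2 turn -3 tcp [-113.   75.]
42 x -0.3 z -6.2 turn -3 tcp [-110.   80.]
45 x -0.2 z -6.3 turn -3 tcp [-106.   85.]
48 x -0.2 z -6.3 turn -3 tcp [-101.   89.]
51 x -0.1 z -6.3 turn -3 tcp [-97.  94.]
54 x -0.6 z -6.7 turn -3 tcp [-92.  98.]
57 x -0.6 z -6.8 turn -3 tcp [-87. 103.]
60 x 0.2 z -6.2 turn 0 tcp [-81. 106.]
63 x 0.6 z -6.1 turn 0 tcp [-76. 109.]
66 x 0.9 z -6.1 turn 0 tcp [-70. 111.]
69 x 1.2 z -6.1 turn 0 tcp [-65. 114.]
72 x 1.5 z -6.0 turn 0 tcp [-59. 116.]
75 x 1.9 z -5.9 turn 0 tcp [-53. 117.]
78 x 2.2 z -5.8 turn 0 tcp [-47. 119.]
81 x 2.5 z -5.7 turn 0 tcp [-40. 120.]
84 x 2.8 z -5.6 turn 0 tcp [-34. 120.]
87 x 3.1 z -5.4 turn 0 tcp [-28. 121.]
90 x 3.4 z -5.3 turn 0 tcp [-22. 121.]
93 x 3.7 z -5.1 turn 0 tcp [-15. 120.]
tcp board -0.095 0.0346 z 0.0866 toolx·by 0.006 tilt -26.9
1013
-0.11 [-0.023  0.093]
-0.07 [-0.024  0.094]
-0.04 [-0.024  0.096]
[-0.13   -0.1287]
```

The plaque lies square at the edge, with y ≈ 0.035. On this try I'll keep the finger face flush with the rim's rear side by leaning -θ, with a light push.

Request:
move_arm(
  rows=[
    [-0.029, 0, 0.009, 0, 0, 0, 0.6],
    [-0.029, 0, 0.009, 0, 0, 0, 0.6],
    [0, 0, 0, 0, 8, 0, 0.6],
    [0, 0, 0, 0, 8, 0, 0.6],
    [0, 0, 0, 0, 8, 0, 0.6],
    [0, 0, 0, 0, 2.9, 0, 0.6],
    [0, 0, 0.04, 0, 0, 0, 0.6],
    [0, 0, 0.035, 0, 0, 0, 0.6],
  ],
)

```text
time_s: 27.25
tool_pos: [0.4706, -0.1771, 0.0225]
tool_rot: [2.432, 1.974, -0.011]
contact_force: [1.0, 0.6, 0.2]
width: 0.0513
gripper_force: 0.0
```

```bash
python3 -c "
from st import *
tb()"
```

```text
tcp board -0.1594 0.0342 z 0.0225 toolx·by -0.002 tilt -0.7
```

Request:
move_arm(
  rows=[
    [0, 0, 0.018, 0, 0.7, 0, 0.6],
    [0, 0, 0.004, 0, 0, 0, 0.6],
    [0, 0, 0, 0, 0, 0, 0.6],
    [0.01, 0, 0, 0, 0, 0, 0.6],
    [0.01, 0, 0, 0, 0, 0, 0.6],
    [0.002, 0, 0, 0, 0, 0, 0.6],
    [0, 0, 0, 0, 0, 0, 0.6],
  ],
)

```text
time_s: 27.95
tool_pos: [0.4753, -0.1524, 0.0005]
tool_rot: [-2.432, -1.987, 0.002]
contact_force: [-0.7, -0.4, -0.2]
width: 0.0512
gripper_force: 0.0
```

```bash
python3 -c "
from st import *
tb();print(get_obs()['contact_force'])"
```

```text
tcp board -0.1343 0.0347 z 0.0005 toolx·by 0.004 tilt -0.0
[-0.65802398 -0.40198253 -0.18439576]
```

Request:
move_arm(
  rows=[
    [0, 0, 0.0032, 0, 0, 0, 0.6],
    [0.002, 0, 0, 0, 0, 0, 0.6],
    [0, 0, 0, 0, 0, 0, 0.6],
  ],
)

```text
time_s: 28.25
tool_pos: [0.4751, -0.1521, -0.0031]
tool_rot: [-2.435, -1.983, 0.003]
contact_force: [0.5, -1.4, 1.7]
width: 0.0513
gripper_force: 1.0
```

Request:
move_arm(
  rows=[
    [0.0015, 0, 0, 0, 0, 0, 0.6],
    [0, 0, 0, 0, 0, 0, 0.6],
  ],
)

```text
time_s: 28.45
tool_pos: [0.4753, -0.1507, -0.0031]
tool_rot: [-2.435, -1.984, 0.004]
contact_force: [0.1, -2.9, 1.6]
width: 0.0513
gripper_force: 2.8
```

Request:
move_arm(
  rows=[
    [0.0008, 0, 0, 0, 0, 0, 0.6],
    [0, 0, 0, 0, 0, 0, 0.6],
  ],
)

```text
time_s: 28.65
tool_pos: [0.4756, -0.1506, -0.003]
tool_rot: [2.436, 1.983, -0.004]
contact_force: [0.3, -5.9, 0.9]
width: 0.0512
gripper_force: 2.9
```

Request:
move_arm(
  rows=[
    [0.0006, 0, 0, 0, 0, 0, 0.6],
    [-0.0008, 0, -0.0064, 0, -3, 0, 0.6],
    [-0.0008, 0, -0.0064, 0, -3, 0, 0.6],
    [0, 0, 0, 0, 0, 0, 0.6],
  ],
)

```text
time_s: 29.05
tool_pos: [0.4749, -0.1511, 0.0099]
tool_rot: [2.379, 1.942, -0.134]
contact_force: [-0.7, -8.3, -0.3]
width: 0.0513
gripper_force: 4.3
```

Request:
move_arm(
  rows=[
    [-0.0007, 0, -0.0064, 0, -3, 0, 0.6],
    [-0.0007, 0, -0.0063, 0, -3, 0, 0.6],
    [0, 0, 0, 0, 0, 0, 0.6],
  ],
)

```text
time_s: 29.35
tool_pos: [0.4758, -0.1474, 0.022]
tool_rot: [2.322, 1.901, -0.249]
contact_force: [0.2, 0.1, -0.1]
width: 0.0511
gripper_force: 0.0
```

Request:
move_arm(
  rows=[
    [-0.0007, 0, -0.0063, 0, -3, 0, 0.6],
    [-0.0006, 0, -0.0063, 0, -3, 0, 0.6],
    [0, 0, 0, 0, 0, 0, 0.6],
  ],
)

```text
time_s: 29.65
tool_pos: [0.4761, -0.1465, 0.0343]
tool_rot: [2.263, 1.851, -0.363]
contact_force: [0.1, 0.2, 0.4]
width: 0.0513
gripper_force: 0.0
```

```bash
python3 -c "
from st import *
tb()"
```

```text
tcp board -0.1283 0.0351 z 0.0343 toolx·by 0.006 tilt -18.0
```

The finger fronts don't hold the rim by friction alone. I'm changing the approach: turn the hand 90° and tip it forward about 40°, wide open, so that one thin fingertip goes under the overhanging rim and its pad pushes up and forward. No gripping.

Request:
move_arm(
  rows=[
    [-0.029, 0, -0.026, 0, 0, 0, 1],
    [-0.029, 0, -0.026, 0, 0, 0, 1],
    [-0.03, 0, -0.025, 0, 0, 0, 1],
    [0, 0, 0, 0, 8, 0, 1],
    [0, 0, 0, 0, 8, 0, 1],
    [0, 0, 0, 0, 2, 0, 1],
    [0, 0, 0, 0, 0, -8, 1],
    [0, 0, 0, 0, 0, -8, 1],
  ],
)

```text
time_s: 30.45
tool_pos: [0.463, -0.2082, 0.1354]
tool_rot: [2.132, 2.306, -0.009]
contact_force: [0.0, 0.2, -0.7]
width: 0.0855
gripper_force: 0.0
```

Request:
move_arm(
  rows=[
    [0, 0, 0, 0, 0, -8, 1],
    [0, 0, 0, 0, 0, -8, 1],
    [0, 0, 0, 0, 0, -8, 1],
    [0, 0, 0, 0, 0, -8, 1],
    [0, 0, 0, 0, 0, -8, 1],
    [0, 0, 0, 0, 0, -8, 1],
    [0, 0, 0, 0, 0, -8, 1],
    [0, 0, 0, 0, 0, -8, 1],
  ],
)

```text
time_s: 31.25
tool_pos: [0.4632, -0.2073, 0.1354]
tool_rot: [-0.582, -3.085, 0.009]
contact_force: [-0.1, 0.2, -0.4]
width: 0.0853
gripper_force: 0.0
```

Request:
move_arm(
  rows=[
    [0, 0, 0, 0, 0, -8, 1],
    [0, 0, 0, 0, 0, -2, 1],
    [0, 0, 0, -8, 0, 0, 1],
    [0, 0, 0, -8, 0, 0, 1],
    [0, 0, 0, -8, 0, 0, 1],
    [0, 0, 0, -8, 0, 0, 1],
    [0, 0, 0, -8, 0, 0, 1],
    [0, 0, 0, 0, 0, 0, 1],
  ],
)

```text
time_s: 32.05
tool_pos: [0.4613, -0.2117, 0.1332]
tool_rot: [0.31, 2.875, 1.041]
contact_force: [-0.5, -0.3, -1.4]
width: 0.0854
gripper_force: 0.0
```

```bash
cat > s2.py <<'E'
from st import *
def t2():
    o=get_obs(); M=R.from_rotvec(o['tool_rot']).as_matrix(); d=o['tool_pos']-E0
    print('tcp f %.4f y %.4f z %.4f'%(d@bx,d@by,o['tool_pos'][2]),'X·bx %.3f X·up %.3f'%(M[:,0]@bx,M[2,0]),'tilt %.1f'%np.degrees(np.arctan2(M[:,2]@bx,-M[2,2])),'F',o['contact_force'].round(1),'w',o['width'].round(4),'t',o['time_s'])
def pan():
    im,d=read_camera('scene'); cal=calibration('scene'); v,u=np.mgrid[200:310,280:385]; uv=np.c_[u.ravel(),v.ravel()]
    P=pts(cal,uv,d)-E0; B=np.c_[P@bx,P@by,P[:,2]+.018]; hsv=cv2.cvtColor(im,cv2.COLOR_RGB2HSV)[200:310,280:385].reshape(-1,3).astype(int)
    k=(hsv[:,1]>70)&(hsv[:,0]<28)&(B[:,0]>-.16)&(B[:,0]<-.006)&(B[:,1]>-.03)&(B[:,1]<.1)&(B[:,2]>.004)
    B=B[k]; 
    if len(B)<20: print('few',len(B)); return
    c=B.mean(0); n=np.linalg.svd(B-c)[2][2]; n*=np.sign(n[2]); print('panel pts',len(B),'theta %.1f'%np.degrees(np.arctan2(n[0],n[2])),'roll %.1f'%np.degrees(np.arcsin(n[1])),'x',np.percentile(B[:,0],[1,99]).round(3),'y',np.percentile(B[:,1],[1,99]).round(3),'z',np.percentile(B[:,2],[1,99]).round(3))
E
python3 -c "
from s2 import *
t2();pan();print(get_obs()['joints'].round(2))"
```

```text
Traceback (most recent call last):
  File "s2.py", line 4, in t2
    print('tcp f %.4f y %.4f z %.4f'%(d@bx,d@by,o['tool_pos'][2]),'X·bx %.3f X·up %.3f'%(M[:,0]@bx,M[2,0]),'tilt %.1f'%np.degrees(np.arctan2(M[:,2]@bx,-M[2,2])),'F',o['contact_force'].round(1),'w',o['width'].round(4),'t',o['time_s'])
                                                                                                                                                                                                     ^^^^^^^^^^^^^^^^
AttributeError: 'float' object has no attribute 'round'
```

```bash
sed -i "s/o\['width'\].round(4)/round(o['width'],4)/" s2.py; python3 -c "
from s2 import *
t2();pan();print(get_obs()['joints'].round(2))"
```

```text
tcp f -0.1952 y 0.0362 z 0.1332 X·bx 0.008 X·up 0.004 tilt 39.8 F [-0.5 -0.3 -1.4] w 0.0854 t 32.05
panel pts 970 theta -0.1 roll 0.0 x [-0.121 -0.007] y [-0.025  0.094] z [0.011 0.023]
[ 0.59  0.6   0.19  1.82 -0.72  1.26  2.55]
```

Request:
move_arm(
  rows=[
    [0, 0.0037, 0.04, 0, 0, 0, 1],
    [0, 0.0037, 0.04, 0, 0, 0, 1],
    [0, 0.0037, 0.04, 0, 0, 0, 1],
    [0, -0.0064, 0.0077, 0, 0, 0, 1],
    [0, 0, 0, 0, 0, 0, 1],
    [0, 0, 0, 0, 0, 0, 1],
  ],
)

```text
time_s: 32.7
tool_pos: [0.4812, -0.1244, 0.0407]
tool_rot: [0.295, 2.88, 1.033]
contact_force: [-0.3, -0.6, 0.1]
width: 0.0848
gripper_force: 0.0
```

```bash
python3 -c "
from s2 import *
t2()"
```

```text
tcp f -0.1057 y 0.0346 z 0.0407 X·bx -0.002 X·up 0.001 tilt 39.5 F [-0.3 -0.6  0.1] w 0.0848 t 32.7
```

Request:
move_arm(
  rows=[
    [0, -0.0032, 0.0038, 0, 0, 0, 1],
    [0, -0.0032, 0.0038, 0, 0, 0, 1],
    [0, 0, 0, 0, 0, 0, 1],
  ],
)

```text
time_s: 33.0
tool_pos: [0.4805, -0.1242, 0.0296]
tool_rot: [0.297, 2.881, 1.035]
contact_force: [-0.1, 0.4, 0.3]
width: 0.0853
gripper_force: 0.0
```

Request:
move_arm(
  rows=[
    [0, -0.0013, 0.0015, 0, 0, 0, 1],
    [0, 0, 0, 0, 0, 0, 1],
  ],
)

```text
time_s: 33.2
tool_pos: [0.4806, -0.1238, 0.0277]
tool_rot: [0.296, 2.881, 1.036]
contact_force: [0.3, -1.3, 0.2]
width: 0.0854
gripper_force: 0.0
```

Request:
move_arm(
  rows=[
    [0, -0.0013, 0.0015, 0, 0, 0, 1],
    [0, 0, 0, 0, 0, 0, 1],
  ],
)

```text
time_s: 33.4
tool_pos: [0.4805, -0.1237, 0.0257]
tool_rot: [0.296, 2.881, 1.036]
contact_force: [-0.6, 0.1, -0.2]
width: 0.0858
gripper_force: 0.0
```

Request:
move_arm(
  rows=[
    [0, -0.001, 0.0012, 0, 0, 0, 1],
    [0, 0, 0, 0, 0, 0, 1],
  ],
)

```text
time_s: 33.6
tool_pos: [0.4805, -0.1238, 0.0241]
tool_rot: [0.296, 2.881, 1.036]
contact_force: [0.6, 0.5, 0.1]
width: 0.0854
gripper_force: 0.0
```

Request:
move_arm(
  rows=[
    [0, -0.001, 0.0012, 0, 0, 0, 1],
    [0, 0, 0, 0, 0, 0, 1],
  ],
)

```text
time_s: 33.8
tool_pos: [0.4805, -0.1237, 0.0225]
tool_rot: [0.296, 2.881, 1.036]
contact_force: [-0.3, 0.3, 0.5]
width: 0.0857
gripper_force: 0.0
```

Request:
move_arm(
  rows=[
    [0, -0.001, 0.0012, 0, 0, 0, 1],
    [0, 0, 0, 0, 0, 0, 1],
  ],
)

```text
time_s: 34.0
tool_pos: [0.4807, -0.1238, 0.0212]
tool_rot: [0.296, 2.881, 1.036]
contact_force: [-0.3, -0.2, 1.3]
width: 0.0854
gripper_force: 0.6
```

Request:
move_arm(
  rows=[
    [0, 0.0006, -0.0007, 0, 0, 0, 1],
    [0, 0.0077, 0.0064, 0, 0, 0, 1],
    [0, 0.0077, 0.0064, 0, 0, 0, 1],
    [0, 0.0038, 0.0032, 0, 0, 0, 1],
    [0, 0, 0, 0, 0, 0, 1],
  ],
)

```text
time_s: 34.5
tool_pos: [0.4856, -0.0976, 0.0222]
tool_rot: [0.293, 2.881, 1.038]
contact_force: [0.8, 0.4, 0.3]
width: 0.0856
gripper_force: 0.0
```

Request:
move_arm(
  rows=[
    [0, 0.0023, 0.0019, 0, 0, 0, 1],
    [0, 0, 0, 0, 0, 0, 1],
  ],
)

```text
time_s: 34.7
tool_pos: [0.4863, -0.0962, 0.022]
tool_rot: [0.296, 2.881, 1.036]
contact_force: [-0.1, -0.7, -0.2]
width: 0.0852
gripper_force: 0.0
```

Request:
move_arm(
  rows=[
    [0, 0.0023, 0.0019, 0, 0, 0, 1],
    [0, 0, 0, 0, 0, 0, 1],
  ],
)

```text
time_s: 34.9
tool_pos: [0.4868, -0.0944, 0.0216]
tool_rot: [0.297, 2.881, 1.033]
contact_force: [-0.2, -2.5, -0.9]
width: 0.0854
gripper_force: 1.4
```

```bash
python3 -c "
from s2 import *
t2();pan()"
```

```text
tcp f -0.0751 y 0.0352 z 0.0216 X·bx -0.001 X·up 0.003 tilt 39.4 F [-0.2 -2.5 -0.9] w 0.0854 t 34.9
panel pts 1005 theta 16.5 roll -1.4 x [-0.148 -0.007] y [-0.025  0.094] z [0.011 0.137]
```

```bash
sed -i 's/(B\[:,2\]>.004)/(B[:,2]>.004)\&(hsv[:,2]>60)/; s/c=B.mean(0)/\n    for _ in range(6):\n        c=B.mean(0); q=np.linalg.svd(B-c,full_matrices=False)[2][2]; e=abs((B-c)@q); B=B[e<max(.004,1.5*np.median(e))]\n    c=B.mean(0)/; s/np.linalg.svd(B-c)\[2\]/np.linalg.svd(B-c,full_matrices=False)[2]/' s2.py
python3 - <<'E'
import numpy as np
f=np.radians(40);Y=np.array([np.cos(f),np.sin(f)]);Z=np.array([np.sin(f),-np.cos(f)])
def P(th):
    t=np.radians(th);c,s=np.cos(t),np.sin(t); z0=max(15*c-8*s,5*c)
    return np.array([-120*c-5*s,z0+120*s-5*c])
for th in range(4,101,4):
    d=P(th)-P(th-4); print(th,'y %.1f z %.1f'%(d@Y,d@Z))
E
python3 -c "
from s2 import *
pan()"
```

```text
4 y 5.0 z -6.0
8 y 5.4 z -5.6
12 y 5.7 z -5.1
16 y 6.1 z -4.6
20 y 6.4 z -4.1
24 y 6.6 z -3.5
28 y 6.9 z -3.0
32 y 7.1 z -2.4
36 y 7.3 z -1.8
40 y 7.4 z -1.3
44 y 7.5 z -0.7
48 y 7.6 z -0.1
52 y 7.7 z 0.4
56 y 8.2 z 0.5
60 y 8.2 z 1.0
64 y 8.1 z 1.6
68 y 7.9 z 2.2
72 y 7.8 z 2.8
76 y 7.6 z 3.3
80 y 7.3 z 3.9
84 y 7.1 z 4.4
88 y 6.8 z 4.9
92 y 6.4 z 5.4
96 y 6.0 z 5.8
100 y 5.6 z 6.3
panel pts 786 theta 0.1 roll -0.0 x [-0.119 -0.008] y [-0.025  0.093] z [0.014 0.021]
```

Request:
move_arm(
  rows=[
    [0, 0.005, -0.0056, 0, 0, 0, 1],
    [0, 0.0054, -0.0052, 0, 0, 0, 1],
    [0, 0.0057, -0.0047, 0, 0, 0, 1],
    [0, 0, 0, 0, 0, 0, 1],
  ],
)

```text
time_s: 35.4
tool_pos: [0.4877, -0.091, 0.0451]
tool_rot: [0.295, 2.88, 1.035]
contact_force: [-1.3, -2.6, -0.3]
width: 0.0854
gripper_force: 1.4
```

```bash
python3 -c "
from s2 import *
t2();pan()"
```

```text
tcp f -0.0717 y 0.0350 z 0.0451 X·bx -0.002 X·up 0.002 tilt 39.5 F [-1.3 -2.6 -0.3] w 0.0854 t 35.4
panel pts 758 theta 14.3 roll -0.3 x [-0.111 -0.007] y [-0.025  0.093] z [0.015 0.045]
```

Lifted to 14° with only 3 N. I'll keep going.

Request:
move_arm(
  rows=[
    [0, 0.0061, -0.0043, 0, 0, 0, 1],
    [0, 0.0064, -0.0038, 0, 0, 0, 1],
    [0, 0.0066, -0.0033, 0, 0, 0, 1],
    [0, 0, 0, 0, 0, 0, 1],
  ],
)

```text
time_s: 35.85
tool_pos: [0.489, -0.0861, 0.0654]
tool_rot: [0.298, 2.881, 1.03]
contact_force: [-4.8, -10.5, 3.5]
width: 0.0856
gripper_force: 6.0
```

```bash
python3 -c "
from s2 import *
t2();pan()"
```

```text
tcp f -0.0666 y 0.0348 z 0.0654 X·bx 0.000 X·up 0.002 tilt 39.3 F [ -4.8 -10.5   3.5] w 0.0856 t 35.85
panel pts 888 theta 24.1 roll -0.1 x [-0.109 -0.007] y [-0.025  0.093] z [0.018 0.064]
```

Request:
move_arm(
  rows=[
    [0, -0.0019, -0.0016, 0, 0, 0, 1],
    [0, 0.0065, -0.0032, 0, 0, 0, 1],
    [0, 0.0068, -0.0027, 0, 0, 0, 1],
    [0, 0, 0, 0, 0, 0, 1],
  ],
)

```text
time_s: 36.3
tool_pos: [0.4902, -0.0782, 0.0794]
tool_rot: [0.293, 2.88, 1.038]
contact_force: [0.3, -0.7, 0.5]
width: 0.0855
gripper_force: 0.2
```

```bash
python3 -c "
from s2 import *
t2();pan()"
```

```text
tcp f -0.0586 y 0.0352 z 0.0794 X·bx -0.004 X·up 0.002 tilt 39.6 F [ 0.3 -0.7  0.5] w 0.0855 t 36.3
panel pts 846 theta 34.6 roll 0.1 x [-0.099 -0.01 ] y [-0.025  0.094] z [0.013 0.075]
```

Request:
move_arm(
  rows=[
    [0, 0.0073, -0.0016, 0, 0, 0, 1],
    [0, 0.0074, -0.0012, 0, 0, 0, 1],
    [0, 0, 0, 0, 0, 0, 1],
  ],
)

```text
time_s: 36.65
tool_pos: [0.4921, -0.0695, 0.0906]
tool_rot: [0.294, 2.881, 1.036]
contact_force: [0.2, 0.3, 0.2]
width: 0.0855
gripper_force: 0.4
```

```bash
python3 -c "
from s2 import *
t2();pan()"
```

```text
tcp f -0.0497 y 0.0351 z 0.0906 X·bx -0.003 X·up 0.002 tilt 39.6 F [0.2 0.3 0.2] w 0.0855 t 36.65
panel pts 924 theta 42.3 roll 0.3 x [-0.09 -0.01] y [-0.025  0.094] z [0.013 0.085]
```

Request:
move_arm(
  rows=[
    [0, 0.0075, -0.0006, 0, 0, 0, 1],
    [0, 0.0076, 0, 0, 0, 0, 1],
    [0, 0.0077, 0.0004, 0, 0, 0, 1],
    [0, 0, 0, 0, 0, 0, 1],
  ],
)

```text
time_s: 37.1
tool_pos: [0.4957, -0.0529, 0.1055]
tool_rot: [0.294, 2.88, 1.035]
contact_force: [-2.5, -3.3, 4.5]
width: 0.0854
gripper_force: 3.2
```

```bash
python3 -c "
from s2 import *
t2();pan()"
```

```text
tcp f -0.0328 y 0.0349 z 0.1055 X·bx -0.002 X·up 0.002 tilt 39.5 F [-2.5 -3.3  4.5] w 0.0854 t 37.1
panel pts 929 theta 54.4 roll 0.2 x [-0.073 -0.01 ] y [-0.025  0.094] z [0.012 0.099]
```

Request:
move_arm(
  rows=[
    [0, 0.0082, -0.0004, 0, 0, 0, 1],
    [0, 0.0082, 0.001, 0, 0, 0, 1],
    [0, 0.0081, 0.0014, 0, 0, 0, 1],
    [0, 0, 0, 0, 0, 0, 1],
  ],
)

```text
time_s: 37.55
tool_pos: [0.5, -0.0323, 0.1201]
tool_rot: [0.293, 2.88, 1.037]
contact_force: [-2.5, -5.1, 9.9]
width: 0.085
gripper_force: 5.5
```

```bash
python3 -c "
from s2 import *
t2();pan()"
```

```text
tcp f -0.0116 y 0.0349 z 0.1201 X·bx -0.003 X·up 0.001 tilt 39.6 F [-2.5 -5.1  9.9] w 0.085 t 37.55
panel pts 919 theta 67.3 roll 0.2 x [-0.05  -0.008] y [-0.025  0.094] z [0.015 0.114]
```

Request:
move_arm(
  rows=[
    [0, 0.0084, 0.0002, 0, 0, 0, 1],
    [0, 0.0078, 0.0024, 0, 0, 0, 1],
    [0, 0.0076, 0.0029, 0, 0, 0, 1],
    [0, 0, 0, 0, 0, 0, 1],
  ],
)

```text
time_s: 38.0
tool_pos: [0.504, -0.0099, 0.1299]
tool_rot: [0.292, 2.881, 1.038]
contact_force: [-0.3, 0.7, 0.6]
width: 0.0853
gripper_force: 0.0
```

```bash
python3 -c "
from s2 import *
t2();pan()"
```

```text
tcp f 0.0110 y 0.0356 z 0.1299 X·bx -0.005 X·up 0.003 tilt 39.6 F [-0.3  0.7  0.6] w 0.0853 t 38.0
panel pts 924 theta 79.1 roll 0.5 x [-0.029 -0.006] y [-0.024  0.094] z [0.016 0.12 ]
```

Upright at 79°, now nudge over.

Request:
move_arm(
  rows=[
    [0, 0.0061, 0.0051, 0, 0, 0, 1],
    [0, 0.0061, 0.0051, 0, 0, 0, 1],
    [0, 0.0061, 0.0051, 0, 0, 0, 1],
    [0, 0.0061, 0.0051, 0, 0, 0, 1],
    [0, 0, 0, 0, 0, 0, 1],
  ],
)

```text
time_s: 38.55
tool_pos: [0.5112, 0.0221, 0.1328]
tool_rot: [0.29, 2.877, 1.044]
contact_force: [-7.0, 1.8, 32.9]
width: 0.085
gripper_force: 16.5
```

Request:
move_arm(
  rows=[
    [0, 0.0061, 0.0051, 0, 0, 0, 1],
    [0, 0.0061, 0.0051, 0, 0, 0, 1],
    [0, 0.0061, 0.0051, 0, 0, 0, 1],
    [0, 0, 0, 0, 0, 0, 1],
  ],
)

```text
time_s: 38.95
tool_pos: [0.5156, 0.044, 0.1297]
tool_rot: [0.293, 2.88, 1.038]
contact_force: [0.6, 1.9, 9.1]
width: 0.0853
gripper_force: 4.5
```

```bash
cat > w.py <<'E'
from s2 import *
def white():
    im,d=read_camera('scene'); cal=calibration('scene'); v,u=np.mgrid[200:370,270:450]; uv=np.c_[u.ravel(),v.ravel()]
    P=pts(cal,uv,d)-E0; B=np.c_[P@bx,P@by,P[:,2]+.018]; hsv=cv2.cvtColor(im,cv2.COLOR_RGB2HSV)[200:370,270:450].reshape(-1,3).astype(int)
    k=(hsv[:,1]<60)&(hsv[:,2]>110)&(B[:,0]>-.03)&(B[:,0]<.2)&(abs(B[:,1])<.14)&(B[:,2]>.01)&(B[:,2]<.14)
    B=B[k]; print('white',len(B), np.percentile(B,[1,50,99],axis=0).round(3).tolist() if len(B)>10 else '')
    m=np.zeros(len(k),np.uint8); m[k]=1; m=m.reshape(170,180); m=cv2.morphologyEx(m,cv2.MORPH_OPEN,np.ones((3,3)))
    if m.any():
        c=max(cv2.findContours(m,0,1)[0],key=cv2.contourArea).reshape(-1,2)+[270,200]
        Q=onplane(cal,c,.033)-E0; r=cv2.minAreaRect(np.c_[Q@bx,Q@by].astype(np.float32)*1000); print('field rect mm',np.round(r[0],1),np.round(r[1],1),round(r[2],1))
E
python3 -c "
from w import *
t2();pan();white()"
```

```text
tcp f 0.0662 y 0.0352 z 0.1297 X·bx -0.004 X·up 0.002 tilt 39.6 F [0.6 1.9 9.1] w 0.0853 t 38.95
few 1
white 20 [[-0.016, -0.124, 0.018], [-0.001, -0.021, 0.021], [0.024, 0.135, 0.124]]
```

Request:
move_arm(
  rows=[
    [0, 0.0066, 0.0044, 0, 0, 0, 1],
    [0, 0.0066, 0.0044, 0, 0, 0, 1],
    [0, 0.0066, 0.0044, 0, 0, 0, 1],
    [0, 0.0066, 0.0044, 0, 0, 0, 1],
    [0, 0, 0, 0, 0, 0, 1],
  ],
)

```text
time_s: 39.55
tool_pos: [0.5214, 0.0748, 0.1323]
tool_rot: [0.293, 2.882, 1.037]
contact_force: [-0.1, -0.3, -0.8]
width: 0.0853
gripper_force: 0.0
```

```bash
python3 -c "
from w import *
t2();white()
im,_=shot('scene','s9');im2,_=shot('side','d9');cv2.imwrite('pics/v9.png',cv2.resize(np.hstack([im[200:340,280:420],im2[140:280,240:380]]),None,fx=2.8,fy=2.8)[...,::-1])"
```

```text
tcp f 0.0975 y 0.0359 z 0.1323 X·bx -0.004 X·up 0.003 tilt 39.6 F [-0.1 -0.3 -0.8] w 0.0853 t 39.55
white 601 [[-0.025, -0.062, 0.02], [0.033, 0.02, 0.035], [0.077, 0.086, 0.04]]
field rect mm [23.2  4.5] [104.7  42. ] 1.3
```

The white face is up on the board. Next I lift away, turn the hand back, and push it in with two fingertips.

Request:
move_arm(
  rows=[
    [0, 0.019, -0.023, 0, 0, 0, 1],
    [0, -0.0287, -0.0241, 0, 0, 0, 1],
    [0, -0.0287, -0.0241, 0, 0, 0, 1],
    [0, -0.0287, -0.0241, 0, 0, 0, 1],
    [0, -0.0287, -0.0241, 8, 0, 0, 0.6],
    [0, 0, 0, 8, 0, 0, 0.6],
    [0, 0, 0, 8, 0, 0, 0.6],
    [0, 0, 0, 8, 0, 0, 0.6],
  ],
)

```text
time_s: 40.5
tool_pos: [0.4921, -0.0752, 0.1643]
tool_rot: [0.322, 3.105, 0.197]
contact_force: [0.3, -0.1, -1.2]
width: 0.0515
gripper_force: 0.0
```

Request:
move_arm(
  rows=[
    [0, 0, 0, 7.6, 0, 0, 0.6],
    [0, 0, 0, 0, 0, 8, 0.6],
    [0, 0, 0, 0, 0, 8, 0.6],
    [0, 0, 0, 0, 0, 8, 0.6],
    [0, 0, 0, 0, 0, 8, 0.6],
    [0, 0, 0, 0, 0, 8, 0.6],
    [0, 0, 0, 0, 0, 8, 0.6],
    [0, 0, 0, 0, 0, 8, 0.6],
  ],
)

```text
time_s: 41.3
tool_pos: [0.4912, -0.074, 0.1633]
tool_rot: [-1.756, -2.602, 0.004]
contact_force: [-0.1, -0.3, 0.8]
width: 0.0519
gripper_force: 0.0
```

Request:
move_arm(
  rows=[
    [0, 0, 0, 0, 0, 8, 0.6],
    [0, 0, 0, 0, 0, 8, 0.6],
    [0, 0, 0, 0, 0, 8, 0.6],
    [0, 0, 0, 0, 0, 8, 0.6],
    [0, 0, 0, 0, 0, 2, 0.6],
    [0, 0, 0, 0, 0, 0, 0.6],
  ],
)

```text
time_s: 41.9
tool_pos: [0.4912, -0.0738, 0.1632]
tool_rot: [-2.435, -1.982, 0.005]
contact_force: [-0.2, -0.2, 0.1]
width: 0.0509
gripper_force: 0.0
```

```bash
python3 -c "
from w import *
tb();white()
im,_=shot('scene','s10');im2,_=shot('side','d10');cv2.imwrite('pics/v10.png',cv2.resize(np.hstack([im[200:340,280:420],im2[140:280,240:380]]),None,fx=2.8,fy=2.8)[...,::-1])"
```

```text
tcp board -0.0541 0.0351 z 0.1632 toolx·by 0.001 tilt -0.1
white 864 [[-0.028, -0.018, 0.024], [0.025, 0.033, 0.035], [0.076, 0.085, 0.041]]
field rect mm [22.8 36. ] [105.3 106. ] 0.4
```

View pics/v10.png

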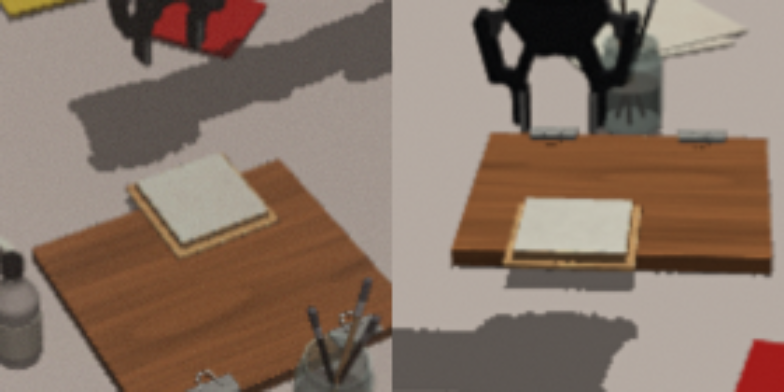

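The last view shows the plaque white face up and square, centred at board (0.023, 0.036), with its rear rim overhanging to about -0.037. I'll push it in by about 70 mm.

Request:
move_arm(
  rows=[
    [-0.021, 0, 0.04, 0, 0, 0, 0.6],
    [0, 0, 0.045, 0, 0, 0, 0.6],
    [0, 0, 0.045, 0, 0, 0, 0.6],
    [0, 0, 0.014, 0, 0, 0, 0.6],
    [0, 0, 0, 0, 0, 0, 0.6],
    [0, 0, 0, 0, 0, 0, 0.6],
  ],
)

```text
time_s: 42.65
tool_pos: [0.4869, -0.0946, 0.0197]
tool_rot: [-2.434, -1.983, 0.004]
contact_force: [-0.3, 0.3, 0.7]
width: 0.0511
gripper_force: 0.0
```

```bash
python3 -c "
from w import *
tb()"
```

```text
tcp board -0.0753 0.035 z 0.0197 toolx·by 0.002 tilt -0.1
```

Tips are at about z 0.023. I'll lower 2.5 mm and push forward.

Request:
move_arm(
  rows=[
    [0, 0, 0.0025, 0, 0, 0, 0.6],
    [0.01, 0, 0, 0, 0, 0, 0.6],
    [0.01, 0, 0, 0, 0, 0, 0.6],
    [0.008, 0, 0, 0, 0, 0, 0.6],
    [0.008, 0, 0, 0, 0, 0, 0.6],
    [0, 0, 0, 0, 0, 0, 0.6],
  ],
)

```text
time_s: 43.25
tool_pos: [0.4944, -0.0573, 0.0168]
tool_rot: [-2.432, -1.986, 0.004]
contact_force: [-0.3, -0.4, 0.3]
width: 0.051
gripper_force: 0.0
```

```bash
python3 -c "
from w import *
tb();white();print(get_obs()['contact_force'])"
```

```text
tcp board -0.0373 0.0354 z 0.0168 toolx·by 0.004 tilt -0.0
white 873 [[-0.018, -0.023, 0.022], [0.035, 0.033, 0.035], [0.086, 0.086, 0.04]]
field rect mm [31.8 36.2] [105.1 106.3] 0.3
[-0.5031121   0.00795162 -0.83589398]
```

Request:
move_arm(
  rows=[
    [0.009, 0, 0, 0, 0, 0, 0.6],
    [0.009, 0, 0, 0, 0, 0, 0.6],
    [0.009, 0, 0, 0, 0, 0, 0.6],
    [0.009, 0, 0, 0, 0, 0, 0.6],
    [0, 0, 0, 0, 0, 0, 0.6],
  ],
)

```text
time_s: 43.8
tool_pos: [0.5015, -0.0216, 0.0166]
tool_rot: [-2.431, -1.986, 0.004]
contact_force: [-0.1, -0.1, 0.5]
width: 0.0516
gripper_force: 0.0
```

Request:
move_arm(
  rows=[
    [0.009, 0, 0, 0, 0, 0, 0.6],
    [0.009, 0, 0, 0, 0, 0, 0.6],
    [0.005, 0, 0, 0, 0, 0, 0.6],
    [0.003, 0, 0, 0, 0, 0, 0.6],
    [0, 0, 0, 0, 0, 0, 0.6],
  ],
)

```text
time_s: 44.3
tool_pos: [0.5065, 0.0024, 0.0166]
tool_rot: [-2.433, -1.984, 0.004]
contact_force: [-0.1, -1.1, -0.2]
width: 0.0513
gripper_force: 0.0
```

Request:
move_arm(
  rows=[
    [-0.01, 0, 0, 0, 0, 0, 0.6],
    [-0.02, 0, -0.01, 0, 0, 0, 0.6],
    [-0.02, 0, -0.04, 0, 0, 0, 0.6],
    [0, 0, -0.045, 0, 0, 0, 0.6],
    [0, 0, -0.03, 0, 0, 0, 0.6],
    [0, 0, 0, 0, 0, 0, 0.6],
  ],
)

```text
time_s: 44.9
tool_pos: [0.4985, -0.0502, 0.1461]
tool_rot: [2.437, 1.979, 0.004]
contact_force: [-0.1, -0.0, -0.1]
width: 0.0515
gripper_force: 0.0
```

```bash
python3 -c "
from w import *
tb();white();print(get_obs()['contact_force'])"
```

```text
tcp board -0.0295 0.0328 z 0.1461 toolx·by -0.001 tilt 0.0
white 931 [[-0.001, -0.018, 0.021], [0.096, 0.033, 0.035], [0.145, 0.085, 0.04]]
field rect mm [94.  35.3] [102.5 103.7] 90.0
[0.48656006 0.22628629 0.09200717]
```

```bash
python3 -c "
from station import *
print(job_done())"
```

```text
the job is handed in; nothing more can be done
None
```

The plaque was tipped over the board edge and pushed in. It now lies white face up, flat and wholly on the board, centred about 94 mm in from the edge, with the hand clear; the job was handed in at about 45 s, after several failed tipping tries (verdict not shown).

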